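# Change the cells on the reader's shuttle

### The job

Draw the carrier back from the reader all the way to its loading stop, lay the red-capped spent cells from its cradles flat in the steel tray, and lay every blue-capped amber cell from the crate lengthwise and centred on a sloping cradle of its own, leaving the yellow-capped cells in the crate. Once all that is done and the carrier still stands at the loading stop, slide the loaded carrier fully home against the reader and then press the green start button right down. Leave the cells lying properly on their cradles and do not disturb the bottle, jar and adaptor.

Things in the scene. Friction and masses are not known exactly. Their poses are not given: they have to be found in the camera images.
- fresh1: Fresh sample cell, amber body, blue caps, lying in the crate at the start (two or three are present, in any of its six lying places, lengthwise along crate x). 110 mm long (its x axis), square 26 x 26 mm glass body between two square end caps 36 x 36 mm and 18 mm long; about 0.12 kg; origin at its centre, 18 mm above what it lies on; any of its four sides may be down.
- fresh2: Fresh sample cell, amber body, blue caps, lying in the crate at the start (two or three are present, in any of its six lying places, lengthwise along crate x). 110 mm long (its x axis), square 26 x 26 mm glass body between two square end caps 36 x 36 mm and 18 mm long; about 0.12 kg; origin at its centre, 18 mm above what it lies on; any of its four sides may be down.
- fresh3: Fresh sample cell, amber body, blue caps, lying in the crate at the start (two or three are present, in any of its six lying places, lengthwise along crate x). 110 mm long (its x axis), square 26 x 26 mm glass body between two square end caps 36 x 36 mm and 18 mm long; about 0.12 kg; origin at its centre, 18 mm above what it lies on; any of its four sides may be down.
- spent1: Spent sample cell, clear body, red caps, lying on one of the carrier's cradles at the start (two or three are present). 110 mm long (its x axis), square 26 x 26 mm glass body between two square end caps 36 x 36 mm and 18 mm long; about 0.12 kg; origin at its centre, 18 mm above what it lies on; any of its four sides may be down.
- spent2: Spent sample cell, clear body, red caps, lying on one of the carrier's cradles at the start (two or three are present). 110 mm long (its x axis), square 26 x 26 mm glass body between two square end caps 36 x 36 mm and 18 mm long; about 0.12 kg; origin at its centre, 18 mm above what it lies on; any of its four sides may be down.
- spent3: Spent sample cell, clear body, red caps, lying on one of the carrier's cradles at the start (two or three are present). 110 mm long (its x axis), square 26 x 26 mm glass body between two square end caps 36 x 36 mm and 18 mm long; about 0.12 kg; origin at its centre, 18 mm above what it lies on; any of its four sides may be down.
- other1: Cell of another batch, green body, yellow caps, in the crate; it stays there. 110 mm long (its x axis), square 26 x 26 mm glass body between two square end caps 36 x 36 mm and 18 mm long; about 0.12 kg; origin at its centre, 18 mm above what it lies on; any of its four sides may be down.
- other2: Cell of another batch, green body, yellow caps, in the crate; it stays there. 110 mm long (its x axis), square 26 x 26 mm glass body between two square end caps 36 x 36 mm and 18 mm long; about 0.12 kg; origin at its centre, 18 mm above what it lies on; any of its four sides may be down.
- other3: Cell of another batch, green body, yellow caps, in the crate; it stays there. 110 mm long (its x axis), square 26 x 26 mm glass body between two square end caps 36 x 36 mm and 18 mm long; about 0.12 kg; origin at its centre, 18 mm above what it lies on; any of its four sides may be down.
- crate: Grey open crate, fixed to the bench, 272 (x) x 224 (y) x 50 mm high, walls and floor 5 mm; origin at the centre of its underside. Cells lie in it in two rows (x = -64, +64 mm) of three (y = -64, 0, +64 mm), all lying along its x.
- tray: Loose shallow steel return tray, 155 (x) x 205 (y) x 22 mm high, walls and floor 5 mm, 0.8 kg; origin at the centre of its underside. Takes three cells side by side (60 mm apart), lying along its x.
- cradle0 (a point): First of three blue cradles on the carrier (0, 1, 2 from -y to +y, 90 mm apart): a narrow rib 130 mm long (its x), 24 mm wide (its y), about 45 mm above the aluminium deck, sloping 15 degrees. Its low end, nearest the robot, has a lip 10 mm high; +x points up the slope. Origin at the middle of the rib's top face; z is square to that face.
- cradle1 (a point): Second (middle) cradle, as cradle0. A cell lies lengthwise on a cradle with its centre 18 mm above the face; it rests anywhere along the rib by friction, or against the lip (its centre then 10 mm down from the middle).
- cradle2 (a point): Third cradle, as cradle0.
- carrier (a joint): Position of the aluminium carrier along its rail, m: 0 = against the reader (docked, at the +y end), 0.16 = against the stop at the loading end (-y end). Starts docked. It slides with about 3 N of friction and stays where it is left.
- handle (a point): Point on the axis of the carrier's upright red handle, a post 14 mm (x) by 18 mm (y) and 58 mm high, top 22 mm above this point; it stands at the middle of the carrier's side that faces the robot, and moves with it. Free space all round; take it from above across y. The bracket below it is 35 mm under this point.
- rail_base: Grey base of the rail, fixed to the bench. Origin on the bench under the middle of the rail; the rail runs along its y. The carrier slides towards its -y as the joint value grows. The white reader at its +y end is 140 mm high; its low console with the green button is in front of it, towards the robot.
- start (a joint): Travel of the green start button on the reader's console, m: 0 = up, 0.006 = fully down (5 N). It springs back.
- start_top (a point): Middle of the top of the green start button (32 mm across); press straight down.
- reagent: Bystander: amber reagent bottle, 72 mm across, 170 mm high; origin under its centre.
- sieve_jar: Bystander: white jar, 60 mm across, 90 mm high; origin under its centre.
- adaptor: Bystander: black power adaptor, 80 x 55 x 42 mm; origin under its centre.
There are look-alikes about, which are no part of the job. Leave any purple look-alike of the spent3 alone.

How it is judged:
By the outcome, as a careful person would: the job done as asked, in the order asked, and still so for the second after the job is handed in, with the robot touching nothing.
Of fresh1, fresh2, fresh3 only 2 to 3 are there at a start; the rules pass over those that are not, and their reading is None.
Of spent1, spent2, spent3 only 2 to 3 are there at a start; the rules pass over those that are not, and their reading is None.
At some moment in a run one of tray may be knocked a few centimetres aside while the robot is not near it.
Once in a run the grip may slacken for a moment while it holds something.
It also fails if it takes over 210 s, if anything falls off the work surface, if the arm or the gripper's body presses on something with over 40 N, if the wrist force passes 120 N, or if a joint passes its speed limit or range.

### The arm

A 6-joint arm with a two-finger parallel gripper is mounted at the origin on the work surface. World frame = base frame: x ahead of the robot, y to its left, z up, the work surface at z = 0. Lengths are in m, angles in rad, forces in N, time in s.
With the tool pointing down it reaches from about 0.375 to 0.9 m from the base axis. Payload 3.1 kg.
Tool frame: the origin (TCP) lies between the finger pads; the fingertips stand 19 mm ahead of it and the grasp point (between the pads) is the TCP; z points along the fingers, y is the line along which they close (so a half turn about z gives the same grasp; the last joint's range is limited). The gripper opens to 87 mm and grips with 3 to 60 N. Pads are 19 mm wide; open, the fingers measure 117 mm over their backs; the gripper's body (75 mm by 190 mm) begins 51 mm behind the grasp point.
Start: joints at [-1.341, 0.527, 1.433, -0, 1.181, -0.178], TCP at [0.248, -0.574, 0.242] pointing down, gripper open.
Joint ranges: [-3.08, 3.08], [-0.75, 2.2], [0.22, 2.44], [-1.43, 4.57], [0, 2.65], [-2.85, 2.85]. Speed limits (rad/s): [2.79, 2.79, 3.14, 3.14, 3.14, 3.14].

### API

Orientations are given as a unit quaternion [x, y, z, w].
In Python, from rig import telemetry, viewer, hand_in gives the robot as it stands. The module is installed in compiled form; this text tells all that it offers.
- The arm moves only by the shell command python3 -m creep 'ROWS' [FORCE]. ROWS is JSON, a list of rows, each an object with "translation": the shift along the tool's x, y, z in mm, a list of three; "roll": the turn about the tool's z in degrees; "gripper": the finger opening in mm, from 0 to 87. In form: [{"translation": [tx, ty, tz], "roll": roll, "gripper": gripper}, ...]. A call has 1 to 5 rows; each row is the pose to reach, as a shift and turn from the pose commanded when the call began, along the tool's axes at that moment; what a row does not reach only later rows make up. A row lasts 1/12 s, in which the tool goes at most 41.7 mm and 7.16 degrees, less where a joint would pass 70% of its speed; a pose out of reach is approached as far as the arm can. A call with a gripper value outside its range is refused whole. The fingers move at their own pace and stop on an object; FORCE is the grip in N (left out, the last holds). Time passes only in rows, so rows that repeat a pose let the fingers close. It gives the time, the measured TCP pose, the force, the opening and the grip force at its end, in the units of the state.
- telemetry.get_obs(): the state, without advancing time (a new reading comes with each control period).
- viewer.camera(name): name is "scene" or "top"; returns the picture (384x512x3 uint8, blue, green, red); there is no depth.
- viewer.camera_info(name): a dict with "intrinsics" (3x3 intrinsics, pixels), "k1" (the pictures are not rectified: a ray, as slopes to the right and down, at radius r is drawn at 1 + k1 r^2 times it, then the intrinsics apply), "rvec" (rotation vector, rad) and "tvec" (3), from world to camera coordinates, as OpenCV has them. Camera axes: x right, y down, z forward; pixel columns grow to the right and rows downward; lengths in m; the calibration is good to about 2 mm. A picture is of the moment at which its call begins. camera_info takes no time and is no camera call.
- hand_in(): hands the job in; it is judged then, once.
Trained networks look in the newest picture that a camera, given by its name, has taken for a name from the list of things; names that differ only in an ending like _2 or _b are one class to them, and where a whole thing is asked for, a point or a joint stands for the part that bears it (a point fixed in the world has none). Each returns a list of dicts, best first, with "p" (0 to 1); they miss things now and then, are a little off and sometimes report something else, mostly with a low value. They report only what shows in the picture. A call takes as long as a camera call. They do not tell look-alikes from the thing itself.
- viewer.recognise(camera, thing): "bbox" ([left, top, width, height] in pixels, round what is visible of it).
The state is a dict: "time": time; "q": joint angles; "joint_velocities": joint speeds; "joint_torque": joint torques, N m; "position": TCP position; "tool_rot": TCP orientation; "ft_force": force on the tool from outside, world axes, zero at the start; "moment": the same for the moment, N m; "grip_width": finger opening in m; "grip_force": force on a finger pad.
Only numpy, scipy, OpenCV 4.12 (cv2) and the standard library are available. Lean on these libraries where they do the work, as an engineer would, in place of code of your own. Each camera call takes 0.05 s, during which the arm holds its last target. There are 200 camera calls.

## Working session

There is one attempt and no reset: what is moved stays moved. The work goes in short steps, Python scripts to look and compute and a shell command to move; the robot and the scene stay as the last step left them, time stands still between calls to the robot, and variables do not carry over. Pictures are saved under pics/ and viewed, at most 14 in all, crops included, and the job is handed in when it is done.

```bash
mkdir -p pics; ls; cat > h.py <<'E'
import numpy as np, cv2
from rig import telemetry, viewer
def cam(n):
    i=viewer.camera_info(n); return np.array(i["intrinsics"],float),i["k1"],cv2.Rodrigues(np.array(i["rvec"],float))[0],np.array(i["tvec"],float).ravel()
def proj(n,P):
    K,k,R,t=cam(n); p=np.atleast_2d(P)@R.T+t; s=p[:,:2]/p[:,2:]; s=s*(1+k*(s**2).sum(1,keepdims=True)); return s*[K[0,0],K[1,1]]+K[:2,2]
def ray(n,uv):
    K,k,R,t=cam(n); d=(np.array(uv,float)-K[:2,2])/[K[0,0],K[1,1]]; s=d.copy()
    for _ in range(30): s=d/(1+k*(s@s))
    v=R.T@np.append(s,1); return -R.T@t, v/np.linalg.norm(v)
def onz(n,uv,z):
    o,v=ray(n,uv); return o+v*(z-o[2])/v[2]
def tri(a,b):
    A=np.zeros((3,3));c=np.zeros(3)
    for n,uv in (a,b):
        o,v=ray(n,uv);M=np.eye(3)-np.outer(v,v);A+=M;c+=M@o
    X=np.linalg.solve(A,c); return X,[np.linalg.norm(proj(n,X)[0]-uv) for n,uv in (a,b)]
E
python3 - <<'E'
from h import *
for n in("scene","top"):
    im=viewer.camera(n); cv2.imwrite(f"pics/{n}0.png",cv2.resize(im,(800,600),interpolation=cv2.INTER_CUBIC)); np.save(n+"0",im)
    K,k,R,t=cam(n); print(n,(-R.T@t).round(3),K[0,0],k, R[2].round(2))
print(telemetry.get_obs())
E
```

```text
pics
scene [0.861 0.569 1.001] 360.18293627518466 -0.023042716884212687 [-0.26 -0.5  -0.83]
top [0.454 0.025 1.128] 390.4947164652182 -0.06408340658866792 [ 0.11  0.   -0.99]
{'time': 0.1, 'q': array([-1.34150670e+00,  5.28374187e-01,  1.43377327e+00, -4.32840511e-05,
        1.18139901e+00, -1.78495054e-01]), 'joint_velocities': array([-0.00064951, -0.00378562, -0.00358131,  0.00266303,  0.00033416,
        0.00149572]), 'joint_torque': array([-1.03836705e-04, -4.40988278e+01, -1.77150625e+01,  6.35474827e-02,
        5.33472793e-02, -4.40249812e-05]), 'position': array([ 0.24773541, -0.57312502,  0.24066913]), 'tool_rot': array([ 9.79283732e-01,  2.02490537e-01, -4.48154514e-05, -9.76082190e-04]), 'ft_force': array([-0.01297914, -0.19098806,  0.05178497]), 'moment': array([-0.03621889, -0.07909001,  0.03946986]), 'grip_force': 0.0, 'grip_width': 0.08706209490726133}
```

View pics/scene0.png

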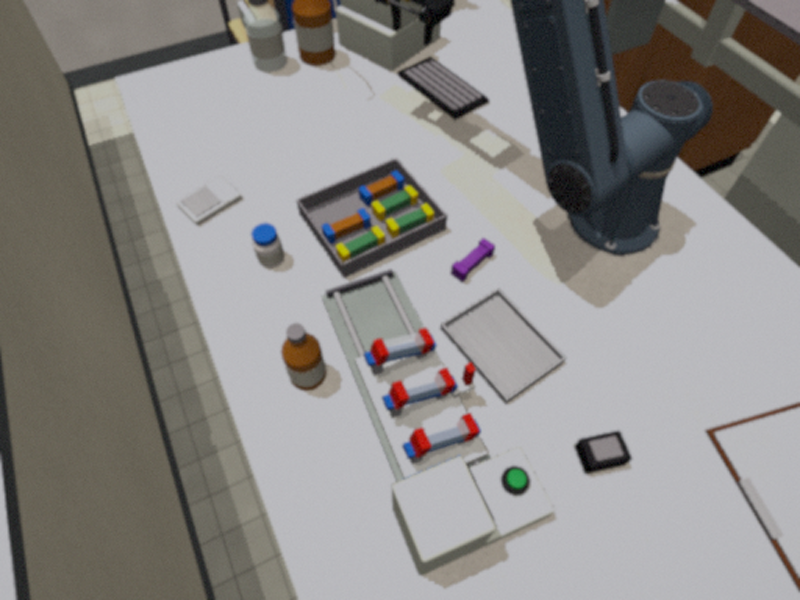

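View pics/top0.png

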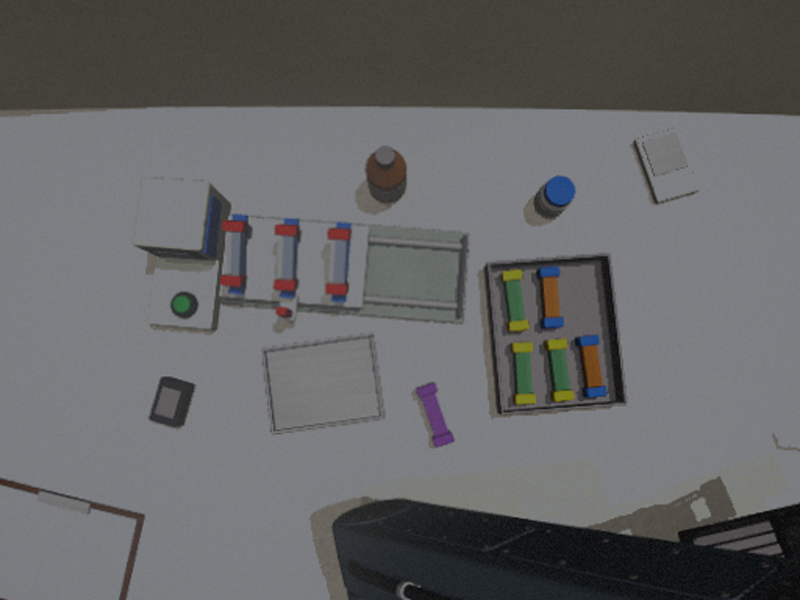

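```bash
python3 - <<'E'
from h import *
for n in ("top","scene"):
    for t in ("fresh1","spent1","other1","crate","tray","cradle0","handle","start_top","carrier","rail_base"):
        print(n,t,[(round(d["p"],2),np.round(d["bbox"],1).tolist()) for d in viewer.recognise(n,t) if d["p"]>.2])
E
```

```text
top fresh1 [(0.87, [365.5, 209.8, 22.4, 42.4]), (0.72, [309.7, 158.6, 88.9, 108.7]), (0.61, [342.3, 168.7, 19.2, 40.3]), (0.26, [327.7, 218.6, 11.8, 43.5])]
top spent1 [(0.79, [140.7, 139.4, 16.1, 42.9]), (0.66, [326.7, 215.1, 15.2, 45.8]), (0.65, [208.5, 145.0, 17.7, 44.3]), (0.58, [267.5, 240.5, 22.5, 44.5]), (0.56, [175.3, 146.6, 15.5, 39.5])]
top other1 [(0.93, [328.2, 217.5, 13.0, 42.0]), (0.76, [320.6, 168.3, 14.4, 41.1]), (0.71, [348.4, 217.4, 21.4, 39.9])]
top crate [(0.97, [310.7, 160.1, 87.0, 106.0])]
top tray [(0.95, [165.8, 210.2, 82.6, 64.3])]
top cradle0 [(0.59, [140.9, 138.7, 99.8, 68.2])]
top handle [(0.91, [142.2, 139.7, 94.2, 67.1])]
top start_top [(0.49, [112.6, 191.2, 8.9, 10.6])]
top carrier [(0.85, [138.1, 137.7, 98.2, 70.8])]
top rail_base [(0.66, [88.8, 114.8, 210.9, 96.1])]
scene fresh1 [(0.68, [230.7, 108.0, 27.9, 20.6]), (0.62, [207.8, 134.4, 28.8, 23.7])]
scene spent1 [(0.79, [261.5, 267.3, 46.0, 27.5]), (0.78, [235.1, 211.0, 44.9, 23.4]), (0.66, [251.7, 235.8, 37.5, 25.4]), (0.61, [288.0, 152.4, 30.0, 25.9])]
scene other1 [(0.68, [212.6, 143.8, 33.1, 21.7]), (0.64, [248.0, 131.2, 27.7, 21.3]), (0.62, [237.6, 116.7, 30.0, 24.8]), (0.27, [237.1, 209.1, 42.3, 26.2])]
scene crate [(0.94, [189.3, 99.7, 96.1, 78.7])]
scene tray [(0.79, [281.0, 185.4, 82.5, 69.1])]
scene cradle0 [(0.92, [226.5, 221.3, 85.9, 82.0])]
scene handle [(0.56, [229.2, 218.8, 84.1, 86.3]), (0.27, [238.8, 117.0, 26.6, 23.8])]
scene start_top [(0.47, [324.9, 300.0, 15.3, 13.9])]
scene carrier [(0.78, [227.8, 221.1, 86.1, 85.3])]
scene rail_base [(0.91, [206.2, 172.5, 150.0, 199.3]), (0.21, [234.8, 115.1, 31.3, 26.9])]
```

Scene view (800-px pictures): the spent cells lie on the cradles at (400,347), (420,388) and (441,436). The fresh cells are at (381,187) and (346,224), the other-batch cells at (394,202), (410,219) and (360,243). The handle is at (469,375) and the button at (515,479).

Top view: the spent cells are at (235,255), (286,258) and (338,262). The fresh cells are at (551,298) and (591,366), the handle at (285,311), the button at (183,304) and the tray at (323,384).

Could be mistaken for a spent cell: the purple look-alike at top (435,415) / scene (473,259); leave it. For fresh cells: the yellow/green ones at top (514,300), (524,373) and (560,370).

```bash
cat >> h.py <<'E'
RNG={"red":[((0,110,60),(8,255,255)),((172,110,60),(180,255,255))],"blue":[((104,120,50),(125,255,255))],"yellow":[((24,130,60),(34,255,255))],"green":[((50,120,40),(80,255,255))],"purple":[((130,90,40),(165,255,255))]}
def blobs(im,c,mn=12):
    S=4; b=cv2.resize(im,None,fx=S,fy=S,interpolation=cv2.INTER_CUBIC); h=cv2.cvtColor(cv2.GaussianBlur(b,(5,5),0),cv2.COLOR_BGR2HSV)
    m=sum(cv2.inRange(h,lo,hi) for lo,hi in RNG[c]); n,l,st,ce=cv2.connectedComponentsWithStats(m)
    return [((ce[i]+.5)/S-.5, st[i,4]/S/S, st[i,:4]/S) for i in range(1,n) if st[i,4]/S/S>mn]
E
python3 - <<'E'
from h import *
for n in("top","scene"):
    im=np.load(n+"0.npy")
    for c in RNG: print(n,c,[(b[0].round(1).tolist(),int(b[1]),b[2].round(1).tolist()) for b in blobs(im,c)])
t=np.load("top0.npy")[120:280,130:410]; s=np.load("scene0.npy")[95:325,180:360]
cv2.imwrite("pics/tc.png",cv2.convertScaleAbs(cv2.resize(t,(800,457),interpolation=cv2.INTER_CUBIC),alpha=1.5))
E
```

```text
top red [([148.6, 144.2], 86, [142.0, 141.2, 14.2, 7.2]), ([182.7, 146.8], 84, [176.2, 144.0, 13.8, 6.8]), ([216.6, 149.4], 84, [210.2, 146.5, 13.8, 7.0]), ([147.5, 179.3], 81, [141.0, 176.2, 13.8, 7.2]), ([182.0, 182.0], 81, [175.5, 179.0, 13.8, 7.0]), ([215.1, 184.6], 83, [208.8, 181.8, 13.5, 7.0]), ([179.8, 198.7], 30, [176.8, 196.5, 7.2, 5.5])]
top blue [([357.9, 121.6], 278, [348.8, 112.8, 19.2, 18.8]), ([132.2, 149.7], 26, [130.2, 137.8, 4.5, 24.0]), ([152.9, 138.9], 26, [149.0, 137.5, 8.8, 3.8]), ([186.0, 141.3], 24, [182.2, 140.2, 8.5, 3.2]), ([219.4, 143.8], 22, [215.8, 142.5, 8.2, 3.5]), ([351.2, 173.3], 72, [345.2, 170.5, 12.8, 7.2]), ([150.1, 186.2], 13, [146.2, 185.5, 8.8, 2.2]), ([182.9, 188.8], 13, [179.5, 188.0, 8.0, 2.2]), ([216.5, 191.3], 14, [212.8, 189.8, 8.0, 3.2]), ([353.6, 206.1], 77, [347.8, 203.2, 13.0, 6.8]), ([376.4, 217.4], 71, [370.0, 214.5, 13.5, 7.0]), ([381.2, 250.4], 78, [374.8, 247.0, 13.5, 7.8])]
top yellow [([327.2, 175.7], 76, [321.5, 172.5, 12.5, 7.8]), ([331.5, 208.0], 79, [325.8, 204.8, 13.0, 7.5]), ([356.2, 219.9], 75, [350.2, 216.8, 13.0, 7.5
[... 867 characters left out ...]
143.2, 8.0, 12.2]), ([168.8, 149.7], 157, [161.8, 143.5, 15.0, 13.5]), ([236.2, 229.2], 32, [233.8, 225.5, 6.2, 8.2]), ([248.2, 257.1], 35, [245.5, 253.2, 6.2, 8.8]), ([261.6, 287.6], 42, [258.5, 283.5, 7.0, 9.5])]
scene yellow [([263.1, 122.9], 56, [259.0, 118.2, 9.2, 12.5]), ([241.9, 133.1], 64, [237.8, 127.5, 9.5, 12.8]), ([273.4, 134.5], 57, [269.5, 129.5, 8.8, 12.2]), ([250.8, 144.2], 61, [246.5, 139.2, 9.8, 11.0]), ([241.6, 149.2], 51, [237.5, 144.8, 8.8, 11.8]), ([219.0, 160.1], 58, [215.0, 155.5, 9.8, 10.0])]
scene green [([230.4, 158.3], 17, [226.0, 155.2, 11.0, 7.0]), ([330.1, 306.2], 140, [324.0, 300.0, 13.2, 13.5])]
scene purple [([302.2, 165.6], 265, [289.8, 153.2, 26.5, 26.0])]
```

View pics/tc.png

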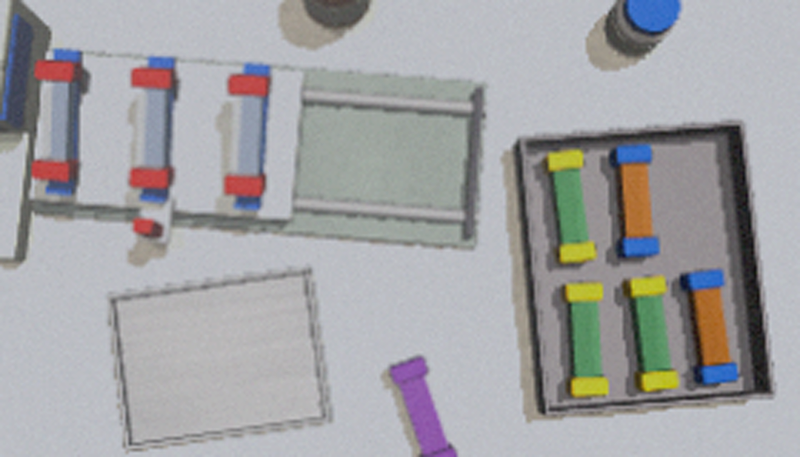

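The close crop confirms the choice: three red-capped cells on the cradles at (57,120), (152,127) and (247,134), and two blue/amber cells in the crate at (636,200) and (711,325). The tray is at (218,358) and the handle at (147,228). Next I fit poses.

```bash
cat >> h.py <<'E'
from scipy.optimize import least_squares
from scipy.spatial.transform import Rotation as Ro
def hullc(n,P):
    h=cv2.convexHull(proj(n,P).astype(np.float32)); m=cv2.moments(h); return np.array([m["m10"],m["m01"]])/m["m00"]
BX=np.array([[a,b,c] for a in(-1,1) for b in(-1,1) for c in(-1,1)])
def fitcell(obs,x0):   # obs: {cam:[low-x cap uv, high-x cap uv]}
    def caps(q):
        R=Ro.from_euler("ZY",[q[3],-q[4]]).as_matrix(); return [(BX*[.009,.018,.018]+[s*.046,0,0])@R.T+q[:3] for s in(-1,1)]
    f=lambda q: np.concatenate([(hullc(n,c)-uv) for n,o in obs.items() for c,uv in zip(caps(q),o)])
    r=least_squares(f,x0,x_scale=[.01,.01,.01,.05,.05]); return r.x,np.abs(r.fun).max()
E
python3 - <<'E'
from h import *
T=lambda a,b:tri(("top",a),("scene",b))
red=dict(top=[([147.5,179.3],[148.6,144.2]),([182,182],[182.7,146.8]),([215.1,184.6],[216.6,149.4])],
 scene=[([300.8,272.8],[268.7,282.8]),([285.6,243.7],[255,252.2]),([272.4,217.5],[242.6,224.6])])
fr=dict(top=[([353.6,206.1],[351.2,173.3]),([381.2,250.4],[376.4,217.4])],scene=[([233.2,138.8],[209.9,148.6]),([254.7,113.6],[233.2,124.1])])
ot=dict(top=[([331.5,208],[327.2,175.7]),([335.8,254.9],[334.1,221.9]),([360.1,252.8],[356.2,219.9])],
 scene=[([241.6,149.2],[219,160.1]),([273.4,134.5],[250.8,144.2]),([263.1,122.9],[241.9,133.1])])
for nm,D,p in(("spent",red,.26),("fresh",fr,0),("other",ot,0)):
    for i in range(len(D["top"])):
        a,b=D["top"][i],D["scene"][i]; c=T(np.mean([a[0],a[1]],0),np.mean([b[0],b[1]],0))
        q,e=fitcell({"top":a,"scene":b},np.append(c[0],[0,p])); print(nm,i,q[:3].round(4),np.degrees(q[3:]).round(1),round(e,2))
print("handle",T([179.8,198.7],[299.9,238.2])); print("button",T([115.8,194.1],[330.1,306.2]))
s=800/280
for nm,uv in (("tray",[(111,297),(311,270),(329,420),(129,448)]),("crate rim",[(519,138),(740,124),(772,394),(544,412)])):
    P=[onz("top",(np.array(u)+.5)/s-.5+[130,120],.022 if nm=="tray" else .05) for u in uv]; print(nm,np.round(P,3)[:,:2].tolist(),np.mean(P,0).round(4), [round(float(np.linalg.norm(P[i]-P[i-1])),3) for i in range(4)])
E
```

```text
spent 0 [0.6409 0.3141 0.1112] [-0.  14.9] 1.63
spent 1 [0.6345 0.2233 0.1084] [-0.1 14.9] 1.28
spent 2 [0.6286 0.1338 0.1078] [-0.  14.9] 1.02
fresh 0 [ 0.5805 -0.248   0.0214] [0. 0.] 0.93
fresh 1 [ 0.4557 -0.3211  0.0245] [0. 0.] 2.29
other 0 [ 0.5742 -0.1814  0.0285] [ 0. -0.] 2.35
other 1 [ 0.4424 -0.1955  0.028 ] [ 0. -0.] 0.87
other 2 [ 0.4489 -0.2618  0.028 ] [0.1 0. ] 2.09
handle (array([0.54447709, 0.22908923, 0.09646391]), [np.float64(0.5015997021222822), np.float64(0.4821708838307254)])
button (array([0.55907462, 0.41756234, 0.05469558]), [np.float64(0.5094628793820861), np.float64(0.5492912278623032)])
tray [[0.479, 0.275], [0.508, 0.076], [0.361, 0.057], [0.331, 0.252]] [0.4195 0.165  0.022 ] [0.149, 0.2, 0.148, 0.198]
crate rim [[0.637, -0.127], [0.654, -0.346], [0.391, -0.371], [0.373, -0.15]] [ 0.5137 -0.2481  0.05  ] [0.266, 0.22, 0.264, 0.222]
```

```bash
sed -i 's/x_scale=\[.01,.01,.01,.05,.05\])/x_scale=[.01,.01,.01,.05,.05],jac=lambda q:np.array([(f(q+d)-f(q-d))\/2e-3 for d in np.eye(5)*1e-3]).T)/' h.py
python3 - <<'E'
from h import *
T=lambda a,b:tri(("top",a),("scene",b))
red=dict(top=[([147.5,179.3],[148.6,144.2]),([182,182],[182.7,146.8]),([215.1,184.6],[216.6,149.4])],
 scene=[([300.8,272.8],[268.7,282.8]),([285.6,243.7],[255,252.2]),([272.4,217.5],[242.6,224.6])])
fr=dict(top=[([353.6,206.1],[351.2,173.3]),([381.2,250.4],[376.4,217.4])],scene=[([233.2,138.8],[209.9,148.6]),([254.7,113.6],[233.2,124.1])])
ot=dict(top=[([331.5,208],[327.2,175.7]),([335.8,254.9],[334.1,221.9]),([360.1,252.8],[356.2,219.9])],
 scene=[([241.6,149.2],[219,160.1]),([273.4,134.5],[250.8,144.2]),([263.1,122.9],[241.9,133.1])])
for nm,D,p in(("spent",red,.26),("fresh",fr,0),("other",ot,0)):
    for i in range(len(D["top"])):
        a,b=D["top"][i],D["scene"][i]; c=T(np.mean([a[0],a[1]],0),np.mean([b[0],b[1]],0))
        q,e=fitcell({"top":a,"scene":b},np.append(c[0],[0,p])); print(nm,i,q[:3].round(4),np.degrees(q[3:]).round(1),round(e,2))
E
```

```text
spent 0 [0.6408 0.3139 0.1114] [-4.  12.5] 0.92
spent 1 [0.6345 0.2229 0.1084] [-2.9 13.6] 0.74
spent 2 [0.6283 0.1337 0.1079] [-3.4 13. ] 0.63
fresh 0 [ 0.5805 -0.2475  0.0224] [ 3.2 -0. ] 0.48
fresh 1 [ 0.4558 -0.3202  0.0256] [ 5.8 -3.6] 0.46Traceback (most recent call last):
  File "<stdin>", line 11, in <module>
  File "h.py", line 32, in fitcell
    r=least_squares(f,x0,x_scale=[.01,.01,.01,.05,.05],jac=lambda q:np.array([(f(q+d)-f(q-d))/2e-3 for d in np.eye(5)*1e-3]).T); return r.x,np.abs(r.fun).max()
    return func(*args, **kwargs)
    result = trf(vector_fun.fun, vector_fun.jac, x0, f0, J0, lb, ub, ftol, xtol,
                 gtol, max_nfev, x_scale, loss_function, tr_solver,
                 tr_options.copy(), verbose, callback=callback_wrapped)
    return trf_no_bounds(
        fun, jac, x0, f0, J0, ftol, xtol, gtol, max_nfev, x_scale,
        loss_function, tr_solver, tr_options, verbose, callback=callback)
    J = jac(x)
    self._update_jac()
    ~~~~~~~~~~~~~~~~^^
    self.J = self.jac_wrapped(xp_copy(self.x), f0=self.f)
             ~~~~~~~~~~~~~~~~^^^^^^^^^^^^^^^^^
[... 495 characters left out ...]
or n,o in obs.items() for c,uv in zip(caps(q),o)])
                                 ~~~~~^^^^^
  File "h.py", line 26, in hullc
    h=cv2.convexHull(proj(n,P).astype(np.float32)); m=cv2.moments(h); return np.array([m["m10"],m["m01"]])/m["m00"]
                     ~~~~^^^^^
  File "h.py", line 6, in proj
    K,k,R,t=cam(n); p=np.atleast_2d(P)@R.T+t; s=p[:,:2]/p[:,2:]; s=s*(1+k*(s**2).sum(1,keepdims=True)); return s*[K[0,0],K[1,1]]+K[:2,2]
            ~~~^^^
  File "h.py", line 4, in cam
    i=viewer.camera_info(n); return np.array(i["intrinsics"],float),i["k1"],cv2.Rodrigues(np.array(i["rvec"],float))[0],np.array(i["tvec"],float).ravel()
ValueError: time passes only in moves, steps and waits
```

```bash
sed -i '3i import functools\n@functools.lru_cache(None)' h.py; cat > plan.py <<'E'
# python3 plan.py x,y,z,heading ...  (mm, deg) -> shift/roll for successive calls, from the measured pose
import sys,numpy as np; from h import *
o=telemetry.get_obs(); p=o["position"]*1e3; X=Ro.from_quat(o["tool_rot"]).as_matrix()[:,0]; h=np.degrees(np.arctan2(X[1],X[0]))
print("now",p.round(1),round(h,2),"t",round(o["time"],2),"w",round(o["grip_width"]*1e3,1),"F",o["ft_force"].round(1),"q6",round(o["q"][5],2))
for a in sys.argv[1:]:
    t=np.array(a.split(","),float); d=t[:3]-p; c,s=np.cos(np.radians(h)),np.sin(np.radians(h))
    print(a,"->",np.round([c*d[0]+s*d[1],s*d[0]-c*d[1],-d[2]],1).tolist(),"roll",round(h-t[3],1)); p,h=t[:3],t[3]
E
python3 - <<'E'
from h import *
# handle box fit
R=Ro.from_euler("z",-3.9,degrees=True).as_matrix()
def f(q):
    P=(BX*[.007,.009,.029])@R.T+q-[0,0,.029]; r=[]
    for n,uv,bb in(("top",[179.8,198.7],[176.8,196.5,184,202]),("scene",[299.9,238.2],[297,231.8,304.5,245.8])):
        s=proj(n,P); r+=list(hullc(n,P)-uv)+list(np.r_[s.min(0)-.0,s.max(0)]-(np.array(bb)-.5))
    return np.array(r)
r=least_squares(f,[.544,.229,.1],jac=lambda q:np.array([(f(q+d)-f(q-d))/2e-3 for d in np.eye(3)*1e-3]).T); print("handle top",r.x,r.fun.round(1))
print("fresh dist to crate centre ok; crate other fits:")
ot=dict(top=[([331.5,208],[327.2,175.7]),([335.8,254.9],[334.1,221.9]),([360.1,252.8],[356.2,219.9])],
 scene=[([241.6,149.2],[219,160.1]),([273.4,134.5],[250.8,144.2]),([263.1,122.9],[241.9,133.1])])
for a,b in zip(ot["top"],ot["scene"]):
    c=tri(("top",np.mean(a,0)),("scene",np.mean(b,0)))[0]; q,e=fitcell({"top":a,"scene":b},np.append(c,[0,0])); print(q[:3].round(4),np.degrees(q[3:]).round(1),round(e,2))
E
python3 plan.py 400,-400,240,-3.8 540,0,240,-3.8 545,229,240,-3.8
```

```text
handle top [0.54396378 0.22890334 0.12277578] [ 0.4 -0.2 -1.8 -1.3  2.4  0.8  0.6  0.2 -0.8 -1.1  1.4  1.3]
fresh dist to crate centre ok; crate other fits:
[ 0.5738 -0.1807  0.0291] [7.2 1.5] 0.44
[ 0.4427 -0.1952  0.029 ] [ 1.8 -2.3] 0.37
[ 0.4487 -0.2608  0.0285] [ 5.6 -1.8] 0.24
now [ 247.9 -573.7  241.5] 23.36 t 1.1 w 87.1 F [-0.2  0.1 -0.9] q6 -0.18
400,-400,240,-3.8 -> [208.5, -99.1, 1.5] roll 27.2
540,0,240,-3.8 -> [113.2, -408.4, -0.0] roll 0.0
545,229,240,-3.8 -> [-10.2, -228.8, -0.0] roll 0.0
```

```bash

python3 -m creep '[{"translation":[208,-99,0],"roll":27.2,"gripper":60},{"translation":[208,-99,0],"roll":27.2,"gripper":60},{"translation":[208,-99,0],"roll":27.2,"gripper":60},{"translation":[208,-99,0],"roll":27.2,"gripper":60},{"translation":[208,-99,0],"roll":27.2,"gripper":60}]' 
python3 -m creep '[{"translation":[0,0,0],"roll":0,"gripper":60},{"translation":[0,0,0],"roll":0,"gripper":60}]' 
python3 plan.py 540,-190,240,-3.8 540,0,240,-3.8 545,229,240,-3.8 545,229,100,-3.8
```

```text
time: 1.52
position: [0.3848, -0.417, 0.2417]
tool_rot: [0.999, -0.036, 0.0, 0.0]
ft_force: [-0.0, -0.4, 0.7]
grip_width: 0.0638
grip_force: 0.0
time: 1.68
position: [0.3853, -0.4164, 0.2417]
tool_rot: [1.0, -0.031, -0.0, 0.0]
ft_force: [-0.6, 0.3, -0.1]
grip_width: 0.0608
grip_force: 0.0
now [ 385.3 -416.4  241.7] -3.56 t 1.68 w 60.8 F [-0.6  0.3 -0.1] q6 0.61
540,-190,240,-3.8 -> [140.4, -235.6, 1.7] roll 0.2
540,0,240,-3.8 -> [-12.6, -189.6, -0.0] roll 0.0
545,229,240,-3.8 -> [-10.2, -228.8, -0.0] roll 0.0
545,229,100,-3.8 -> [0.0, -0.0, 140.0] roll 0.0
```

```bash

python3 -m creep '[{"translation":[100,-170,0],"roll":0,"gripper":60},{"translation":[100,-170,0],"roll":0,"gripper":60},{"translation":[100,-170,0],"roll":0,"gripper":60},{"translation":[100,-170,0],"roll":0,"gripper":60},{"translation":[100,-170,0],"roll":0,"gripper":60}]' >/dev/null
python3 -m creep '[{"translation":[28,-190,0],"roll":0,"gripper":60},{"translation":[28,-190,0],"roll":0,"gripper":60},{"translation":[28,-190,0],"roll":0,"gripper":60},{"translation":[28,-190,0],"roll":0,"gripper":60},{"translation":[28,-190,0],"roll":0,"gripper":60}]'  >/dev/null
python3 -m creep '[{"translation":[-10,-190,0],"roll":0,"gripper":60},{"translation":[-10,-190,0],"roll":0,"gripper":60},{"translation":[-10,-190,0],"roll":0,"gripper":60},{"translation":[-10,-190,0],"roll":0,"gripper":60},{"translation":[-10,-190,0],"roll":0,"gripper":60}]' 
python3 plan.py 544,229,240,-3.8 544,229,101,-3.8
```

```text
time: 2.93
position: [0.5389, 0.1247, 0.2417]
tool_rot: [0.999, -0.033, 0.0, -0.0]
ft_force: [0.9, -0.3, -0.0]
grip_width: 0.06
grip_force: 0.0
now [538.9 124.7 241.7] -3.81 t 2.93 w 60.0 F [ 0.9 -0.3 -0. ] q6 1.66
544,229,240,-3.8 -> [-1.8, -104.4, 1.7] roll -0.0
544,229,101,-3.8 -> [0.0, -0.0, 139.0] roll 0.0
```

```bash

python3 -m creep '[{"translation":[-2,-104,0],"roll":0,"gripper":60},{"translation":[-2,-104,0],"roll":0,"gripper":60},{"translation":[-2,-104,0],"roll":0,"gripper":60},{"translation":[-2,-104,0],"roll":0,"gripper":60},{"translation":[-2,-104,0],"roll":0,"gripper":60}]' 
python3 -m creep '[{"translation":[0,0,30],"roll":0,"gripper":60},{"translation":[0,0,60],"roll":0,"gripper":60},{"translation":[0,0,90],"roll":0,"gripper":60},{"translation":[0,0,110],"roll":0,"gripper":60},{"translation":[0,0,110],"roll":0,"gripper":60}]' 
python3 -m creep '[{"translation":[0,0,10],"roll":0,"gripper":60},{"translation":[0,0,20],"roll":0,"gripper":60},{"translation":[0,0,30],"roll":0,"gripper":60},{"translation":[0,0,30],"roll":0,"gripper":60},{"translation":[0,0,30],"roll":0,"gripper":60}]' 
python3 - <<'E'
from h import *
a=viewer.camera("top")[120:280,100:310]; b=viewer.camera("scene")[150:330,200:400]
cv2.imwrite("pics/grip.png",cv2.convertScaleAbs(np.hstack([cv2.resize(a,(400,400*160//210),interpolation=2),cv2.resize(b,(338,304),interpolation=2)]),alpha=1.4))
E
```

```text
time: 3.35
position: [0.5442, 0.2261, 0.2414]
tool_rot: [0.999, -0.033, 0.0, 0.0]
ft_force: [0.4, -1.1, -0.1]
grip_width: 0.0604
grip_force: 0.0
time: 3.77
position: [0.5408, 0.2231, 0.1272]
tool_rot: [0.999, -0.035, -0.005, 0.002]
ft_force: [-0.8, 0.1, 0.0]
grip_width: 0.0602
grip_force: 0.0
time: 4.18
position: [0.5433, 0.2263, 0.1015]
tool_rot: [0.999, -0.033, -0.0, 0.0]
ft_force: [-0.3, -0.2, 0.3]
grip_width: 0.0603
grip_force: 0.0
```

View pics/grip.png

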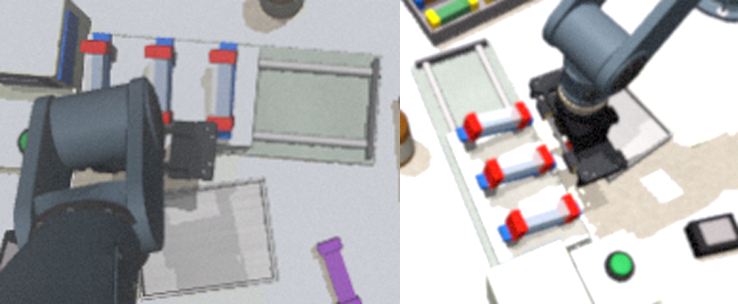

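The picture shows the gripper down around the handle, with a sliver of red at (570,143) between the fingers, and the cells untouched. Closing now.

```bash

python3 -m creep '[{"translation":[0,0,0],"roll":0,"gripper":8},{"translation":[0,0,0],"roll":0,"gripper":8},{"translation":[0,0,0],"roll":0,"gripper":8},{"translation":[0,0,0],"roll":0,"gripper":8},{"translation":[0,0,0],"roll":0,"gripper":8}]' 30
python3 -m creep '[{"translation":[0,0,0],"roll":0,"gripper":8},{"translation":[0,4,0],"roll":0,"gripper":8},{"translation":[0,10,0],"roll":0,"gripper":8},{"translation":[0,20,0],"roll":0,"gripper":8},{"translation":[0,30,0],"roll":0,"gripper":8}]'; python3 plan.py
```

```text
time: 4.7
position: [0.5434, 0.2266, 0.1018]
tool_rot: [0.999, -0.033, 0.0, -0.0]
ft_force: [0.1, 0.2, -0.4]
grip_width: 0.0345
grip_force: 0.0
time: 5.12
position: [0.5414, 0.1968, 0.1016]
tool_rot: [0.999, -0.033, 0.0, -0.001]
ft_force: [0.5, 3.8, -0.2]
grip_width: 0.0176
grip_force: 30.0
now [541.4 196.8 101.6] -3.83 t 5.12 w 17.6 F [ 0.5  3.8 -0.2] q6 1.79
```

```bash

python3 -m creep '[{"translation":[0,12,0],"roll":0,"gripper":8},{"translation":[0,24,0],"roll":0,"gripper":8},{"translation":[0,36,0],"roll":0,"gripper":8},{"translation":[0,48,0],"roll":0,"gripper":8},{"translation":[0,60,0],"roll":0,"gripper":8}]'
python3 -m creep '[{"translation":[0,12,0],"roll":0,"gripper":8},{"translation":[0,24,0],"roll":0,"gripper":8},{"translation":[0,34,0],"roll":0,"gripper":8},{"translation":[0,44,0],"roll":0,"gripper":8},{"translation":[0,54,0],"roll":0,"gripper":8}]'
python3 -m creep '[{"translation":[0,4,0],"roll":0,"gripper":8},{"translation":[0,8,0],"roll":0,"gripper":8},{"translation":[0,12,0],"roll":0,"gripper":8},{"translation":[0,15,0],"roll":0,"gripper":8},{"translation":[0,15,0],"roll":0,"gripper":8}]'; python3 plan.py
```

```text
time: 5.53
position: [0.537, 0.1354, 0.1016]
tool_rot: [0.999, -0.034, -0.0, -0.0]
ft_force: [0.7, 4.2, 0.3]
grip_width: 0.018
grip_force: 30.0
time: 5.95
position: [0.5333, 0.0818, 0.1016]
tool_rot: [0.999, -0.034, -0.0, -0.0]
ft_force: [-1.1, 3.8, 1.9]
grip_width: 0.0176
grip_force: 30.0
time: 6.37
position: [0.5323, 0.0675, 0.1016]
tool_rot: [0.999, -0.033, -0.0, 0.0]
ft_force: [-3.7, 1.0, 5.8]
grip_width: 0.0173
grip_force: 30.0
now [532.3  67.5 101.6] -3.82 t 6.37 w 17.3 F [-3.7  1.   5.8] q6 1.56
```

```bash

python3 -m creep '[{"translation":[0,2,0],"roll":0,"gripper":8},{"translation":[0,4,0],"roll":0,"gripper":8},{"translation":[0,6,0],"roll":0,"gripper":8},{"translation":[0,6,0],"roll":0,"gripper":8},{"translation":[0,6,0],"roll":0,"gripper":8}]'; python3 plan.py
```

```text
time: 6.78
position: [0.5322, 0.0672, 0.1016]
tool_rot: [0.999, -0.035, 0.0, -0.004]
ft_force: [0.0, 22.6, 3.7]
grip_width: 0.0177
grip_force: 30.1
now [532.2  67.2 101.6] -3.98 t 6.78 w 17.7 F [ 0.  22.6  3.7] q6 1.54
```

```bash

python3 -m creep '[{"translation":[0,-4,0],"roll":0,"gripper":8},{"translation":[0,-6,0],"roll":0,"gripper":60},{"translation":[0,-6,0],"roll":0,"gripper":60},{"translation":[0,-6,0],"roll":0,"gripper":60},{"translation":[0,-6,0],"roll":0,"gripper":60}]'
python3 -m creep '[{"translation":[0,0,0],"roll":0,"gripper":60},{"translation":[0,0,-30],"roll":0,"gripper":60},{"translation":[0,0,-70],"roll":0,"gripper":60},{"translation":[0,0,-110],"roll":0,"gripper":60},{"translation":[0,0,-110],"roll":0,"gripper":60}]'; python3 plan.py 629,154,212,-4 629,154,130,-4 629,154,110,-4
```

```text
time: 7.2
position: [0.5332, 0.0672, 0.1014]
tool_rot: [0.999, -0.034, 0.0, 0.0]
ft_force: [-0.3, 0.6, -0.1]
grip_width: 0.0363
grip_force: 0.0
time: 7.62
position: [0.5378, 0.0671, 0.2187]
tool_rot: [0.999, -0.034, 0.008, 0.0]
ft_force: [0.8, 0.5, 0.7]
grip_width: 0.0589
grip_force: 0.0
now [537.8  67.1 218.7] -3.85 t 7.62 w 58.9 F [0.8 0.5 0.7] q6 1.56
629,154,212,-4 -> [85.2, -92.8, 6.7] roll 0.1
629,154,130,-4 -> [0.0, -0.0, 82.0] roll 0.0
629,154,110,-4 -> [0.0, -0.0, 20.0] roll 0.0
```

```bash

python3 -m creep '[{"translation":[30,-35,0],"roll":0,"gripper":60},{"translation":[60,-65,0],"roll":0,"gripper":60},{"translation":[88,-93,0],"roll":0,"gripper":60},{"translation":[88,-93,0],"roll":0,"gripper":60},{"translation":[88,-93,0],"roll":0,"gripper":60}]'; python3 plan.py 630,154,212,-4 630,154,130,-4 630,154,110,-4
python3 - <<'E'
from h import *
im=viewer.camera("scene"); np.save("s1",im); t=viewer.camera("top")
print([(b[0].round(1).tolist(),int(b[1])) for b in blobs(im,"red")],[(b[0].round(1).tolist(),int(b[1])) for b in blobs(t,"red")])
cv2.imwrite("pics/s1.png",cv2.convertScaleAbs(np.hstack([cv2.resize(t[100:290,100:340],(400,316),interpolation=2),cv2.resize(im[130:330,180:400],(348,316),interpolation=2)]),alpha=1.3))
d=np.array([-.0112,-.1596,0])
for c in ([.6408,.3139,.1114],[.6345,.2229,.1084],[.6283,.1337,.1079]):
    R=Ro.from_euler("ZY",[-4,-15],degrees=True).as_matrix()
    for s in(1,-1): P=(BX*[.009,.018,.018]+[s*.046,0,0])@R.T+c+d; print(hullc("scene",P).round(1),hullc("top",P).round(1))
E
```

```text
time: 8.03
position: [0.6282, 0.1558, 0.2109]
tool_rot: [0.999, -0.033, 0.001, 0.0]
ft_force: [0.2, 0.4, -0.4]
grip_width: 0.0601
grip_force: 0.0
now [628.2 155.8 210.9] -3.73 t 8.03 w 60.1 F [ 0.2  0.4 -0.4] q6 1.71
630,154,212,-4 -> [1.9, 1.6, -1.1] roll 0.3
630,154,130,-4 -> [0.0, -0.0, 82.0] roll 0.0
630,154,110,-4 -> [0.0, -0.0, 20.0] roll 0.0
[([223.0, 180.1], 115), ([233.5, 204.2], 116), ([245.1, 229.9], 127), ([275.0, 229.3], 17)] [([245.7, 151.6], 56), ([277.8, 154.2], 84), ([242.0, 186.8], 84), ([275.4, 189.4], 82), ([240.6, 203.9], 32)]
[246.1 229.8] [209.1 148.6]
[275.3 223.1] [207.1 183.3]
[234.2 204.1] [243.8 151.5]
[262.5 198.6] [241.3 186.1]
[223.7 180.6] [277.9 154.2]
[251.1 176.2] [275.  188.8]
```

View pics/s1.png

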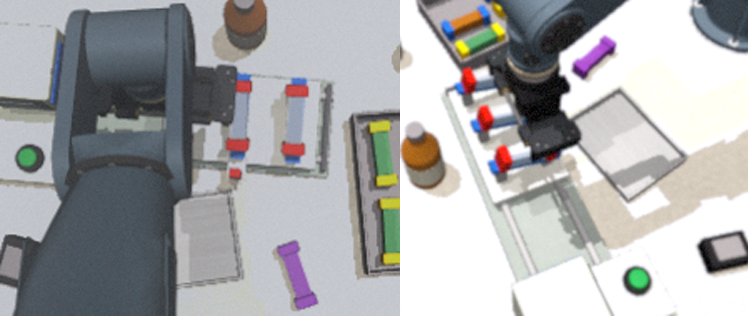

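The left (top) half shows the gripper over the cradle2 cell at about (150,90). The carrier is at the stop, with the other two cells at (240,115) and (296,120). The right (scene) half agrees, and the predicted caps match the detected ones to under 1 px except the occluded ones. Descending to grip.

```bash

python3 -m creep '[{"translation":[2,2,20],"roll":0,"gripper":60},{"translation":[2,2,40],"roll":0,"gripper":60},{"translation":[2,2,60],"roll":0,"gripper":60},{"translation":[2,2,75],"roll":0,"gripper":60},{"translation":[2,2,85],"roll":0,"gripper":60}]'
python3 -m creep '[{"translation":[0,0,7],"roll":0,"gripper":60},{"translation":[0,0,14],"roll":0,"gripper":60},{"translation":[0,0,14],"roll":0,"gripper":60},{"translation":[0,0,14],"roll":0,"gripper":14},{"translation":[0,0,14],"roll":0,"gripper":14}]' 15
python3 -m creep '[{"translation":[0,0,0],"roll":0,"gripper":14},{"translation":[0,0,0],"roll":0,"gripper":14},{"translation":[0,0,0],"roll":0,"gripper":14},{"translation":[0,0,0],"roll":0,"gripper":14},{"translation":[0,0,0],"roll":0,"gripper":14}]' 15; python3 plan.py
```

```text
time: 8.55
position: [0.6261, 0.151, 0.1248]
tool_rot: [0.999, -0.034, -0.002, 0.0]
ft_force: [-0.0, -0.0, 0.3]
grip_width: 0.0597
grip_force: 0.0
time: 8.97
position: [0.6292, 0.1526, 0.1134]
tool_rot: [0.999, -0.033, 0.001, -0.0]
ft_force: [-1.1, -0.8, 1.3]
grip_width: 0.0529
grip_force: 0.0
time: 9.38
position: [0.6287, 0.1527, 0.1128]
tool_rot: [0.999, -0.033, 0.0, -0.0]
ft_force: [0.0, -0.2, 1.8]
grip_width: 0.026
grip_force: 15.0
now [628.7 152.7 112.8] -3.83 t 9.38 w 26.0 F [ 0.  -0.2  1.8] q6 1.7
```

```bash

python3 -m creep '[{"translation":[0,0,-15],"roll":0,"gripper":14},{"translation":[0,0,-35],"roll":0,"gripper":14},{"translation":[0,0,-60],"roll":0,"gripper":14},{"translation":[0,0,-85],"roll":0,"gripper":14},{"translation":[0,0,-85],"roll":0,"gripper":14}]' 15
python3 plan.py 411,224,195,8.5
python3 - <<'E'
from h import *
im=viewer.camera("scene"); print(viewer.recognise("scene","tray")[:1])
cv2.imwrite("pics/s2.png",cv2.convertScaleAbs(cv2.resize(im[130:330,180:400],(660,600),interpolation=2),alpha=1.3))
C=np.array([.4195,.165]);a=np.radians(8.5);R=np.array([[np.cos(a),-np.sin(a)],[np.sin(a),np.cos(a)]])
P=[np.append(C+R@np.array(s)*[.0775,.1025],.022) for s in([1,1],[1,-1],[-1,-1],[-1,1])]
print(((proj("scene",P)-[180,130])*3).round(0).tolist())
E
```

```text
time: 9.8
position: [0.6318, 0.153, 0.2028]
tool_rot: [0.999, -0.033, 0.005, -0.001]
ft_force: [0.7, 0.0, -0.1]
grip_width: 0.0262
grip_force: 15.0
now [631.8 153.  202.8] -3.82 t 9.8 w 26.2 F [ 0.7  0.  -0.1] q6 1.7
411,224,195,8.5 -> [-225.1, -56.1, 7.8] roll -12.3
[{'bbox': [288.0, 184.4, 76.9, 73.6], 'p': 0.86}]
[[433.0, 378.0], [311.0, 227.0], [418.0, 154.0], [543.0, 291.0]]
```

View pics/s2.png

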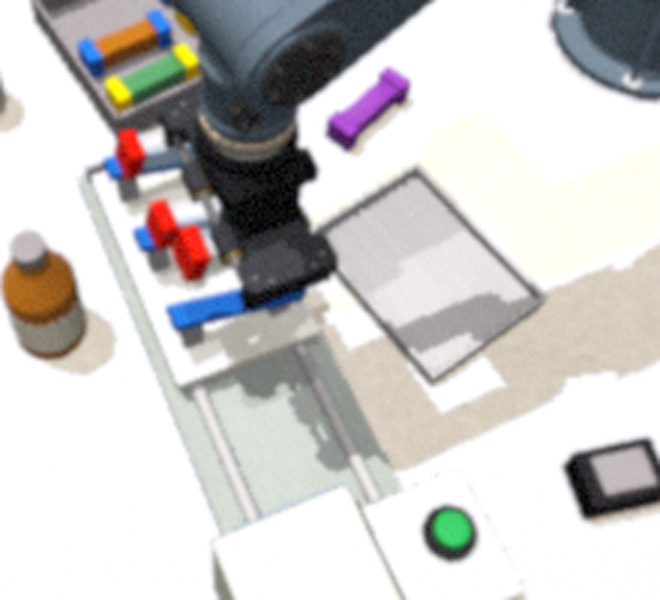

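The red-capped cell is held, with its cap at (190,250). Cradle2's blue rib is now bare at (235,305), and the tray's visible corners are (433,384), (541,298) and (417,170). Now I refit the tray.

```bash
python3 - <<'E'
from h import *
f=lambda uv,o,s:(np.array(uv)+.5)/s-.5+o
P={k:onz("scene",f(uv,[180,130],3),.022)[:2] for k,uv in dict(A=(433,384),D=(541,298),C=(417,170)).items()}; print(P,np.linalg.norm(P["A"]-P["D"]),np.linalg.norm(P["C"]-P["D"]),"centre",(P["A"]+P["C"])/2)
im=np.load("scene0.npy"); print("start scene corners (800px)")
for uv in((499,292),(563,358),(508,400),(442,327)): print(onz("scene",f(uv,[0,0],1.5625),.022)[:2])
d=P["D"]-P["C"]; print(np.degrees(np.arctan2(-d[0],d[1])),np.degrees(np.arctan2(*(P["A"]-P["D"])[::-1])))
E
```

```text
{'A': array([0.48866377, 0.28562744]), 'D': array([0.33895168, 0.25570301]), 'C': array([0.36766316, 0.0648881 ])} 0.15267344777665579 0.19296289598604563 centre [0.42816347 0.17525777]
start scene corners (800px)
[0.36692972 0.06688796]
[0.33844407 0.25572614]
[0.48307426 0.28197846]
[0.51653633 0.08839946]
8.556972503955828 11.30331399331934
```

```bash

python3 -m creep '[{"translation":[-30,-10,5],"roll":-3,"gripper":14},{"translation":[-60,-20,5],"roll":-6,"gripper":14},{"translation":[-95,-30,5],"roll":-9,"gripper":14},{"translation":[-130,-40,5],"roll":-12.5,"gripper":14},{"translation":[-150,-45,5],"roll":-12.5,"gripper":14}]' >/dev/null
python3 -m creep '[{"translation":[0,0,0],"roll":0,"gripper":14},{"translation":[0,0,0],"roll":0,"gripper":14}]'
python3 plan.py 414,228,195,8.7
```

```text
time: 10.48
position: [0.4798, 0.2077, 0.1912]
tool_rot: [0.997, 0.076, -0.002, 0.0]
ft_force: [0.9, -0.6, -0.9]
grip_width: 0.0256
grip_force: 15.0
now [479.8 207.7 191.2] 8.75 t 10.48 w 25.6 F [ 0.9 -0.6 -0.9] q6 1.61
414,228,195,8.7 -> [-62.0, -30.0, -3.8] roll 0.1
```

```bash
python3 plan.py 414,228,110,8.7 414,228,40,8.7
```

```text
now [479.8 207.7 191.2] 8.75 t 10.48 w 25.6 F [ 0.9 -0.6 -0.9] q6 1.61
414,228,110,8.7 -> [-62.0, -30.0, 81.2] roll 0.1
414,228,40,8.7 -> [0.0, 0.0, 70.0] roll 0.0
```

```bash

python3 -m creep '[{"translation":[-30,-15,0],"roll":0,"gripper":14},{"translation":[-60,-30,10],"roll":0,"gripper":14},{"translation":[-62,-30,40],"roll":0,"gripper":14},{"translation":[-62,-30,75],"roll":0,"gripper":14},{"translation":[-62,-30,110],"roll":0,"gripper":14}]' 
python3 -m creep '[{"translation":[0,0,10],"roll":0,"gripper":14},{"translation":[0,0,20],"roll":0,"gripper":14},{"translation":[0,0,25],"roll":0,"gripper":14},{"translation":[0,0,25],"roll":0,"gripper":14},{"translation":[0,0,25],"roll":0,"gripper":14}]'
python3 plan.py 414,228,40,8.7
```

```text
time: 10.9
position: [0.4181, 0.2281, 0.0816]
tool_rot: [0.997, 0.076, 0.002, -0.0]
ft_force: [0.2, 0.6, -1.1]
grip_width: 0.0257
grip_force: 15.0
time: 11.32
position: [0.4172, 0.2279, 0.0577]
tool_rot: [0.997, 0.075, 0.001, -0.0]
ft_force: [0.3, -0.0, -2.1]
grip_width: 0.026
grip_force: 15.0
now [417.2 227.9  57.7] 8.64 t 11.32 w 26.0 F [ 0.3 -0.  -2.1] q6 1.68
414,228,40,8.7 -> [-3.1, -0.6, 17.7] roll -0.1
```

```bash

python3 -m creep '[{"translation":[-3,0,4],"roll":0,"gripper":14},{"translation":[-3,0,8],"roll":0,"gripper":14},{"translation":[-3,0,12],"roll":0,"gripper":14},{"translation":[-3,0,16],"roll":0,"gripper":14},{"translation":[-3,0,19],"roll":0,"gripper":14}]' 5
python3 -m creep '[{"translation":[0,0,2],"roll":0,"gripper":14},{"translation":[0,0,4],"roll":0,"gripper":14},{"translation":[0,0,6],"roll":0,"gripper":14},{"translation":[0,0,8],"roll":0,"gripper":14},{"translation":[0,0,9],"roll":0,"gripper":14}]'  5
python3 plan.py
```

```text
time: 11.73
position: [0.4135, 0.2275, 0.0384]
tool_rot: [0.997, 0.076, 0.001, -0.0]
ft_force: [0.7, 0.1, 0.7]
grip_width: 0.0263
grip_force: 5.0
time: 12.15
position: [0.4132, 0.2274, 0.0293]
tool_rot: [0.997, 0.076, -0.0, 0.0]
ft_force: [0.8, 0.9, -0.2]
grip_width: 0.026
grip_force: 5.0
now [413.2 227.4  29.3] 8.67 t 12.15 w 26.0 F [ 0.8  0.9 -0.2] q6 1.69
```

```bash

python3 -m creep '[{"translation":[0,0,0],"roll":0,"gripper":30},{"translation":[0,0,0],"roll":0,"gripper":44},{"translation":[0,0,0],"roll":0,"gripper":44},{"translation":[0,0,0],"roll":0,"gripper":44},{"translation":[0,0,0],"roll":0,"gripper":44}]' 5
python3 -m creep '[{"translation":[0,0,-10],"roll":0,"gripper":44},{"translation":[0,0,-40],"roll":0,"gripper":44},{"translation":[0,0,-80],"roll":0,"gripper":44},{"translation":[0,0,-120],"roll":0,"gripper":60},{"translation":[0,0,-165],"roll":0,"gripper":60}]'
python3 -m creep '[{"translation":[0,0,-10],"roll":4,"gripper":60},{"translation":[20,10,-10],"roll":8,"gripper":60},{"translation":[50,30,-10],"roll":12.7,"gripper":60},{"translation":[90,60,-10],"roll":12.7,"gripper":60},{"translation":[120,90,-10],"roll":12.7,"gripper":60}]'
python3 plan.py 624,63,202,-4
python3 - <<'E'
from h import *
im=viewer.camera("scene"); np.save("s3",im)
cv2.imwrite("pics/s3.png",cv2.convertScaleAbs(cv2.resize(im[130:330,180:400],(660,600),interpolation=2),alpha=1.3))
E
```

```text
time: 12.57
position: [0.4131, 0.2274, 0.0296]
tool_rot: [0.997, 0.076, -0.0, 0.0]
ft_force: [0.5, -0.4, 0.1]
grip_width: 0.0424
grip_force: 0.0
time: 12.98
position: [0.4121, 0.2271, 0.1932]
tool_rot: [0.997, 0.076, -0.001, 0.0]
ft_force: [0.5, 0.2, 0.2]
grip_width: 0.0508
grip_force: 0.0
time: 13.4
position: [0.5391, 0.1618, 0.2027]
tool_rot: [0.999, -0.034, 0.001, -0.0]
ft_force: [1.2, 0.2, -0.1]
grip_width: 0.0601
grip_force: 0.0
now [539.1 161.8 202.7] -3.93 t 13.4 w 60.1 F [ 1.2  0.2 -0.1] q6 1.73
624,63,202,-4 -> [91.5, 92.7, 0.7] roll 0.1
```

View pics/s3.png

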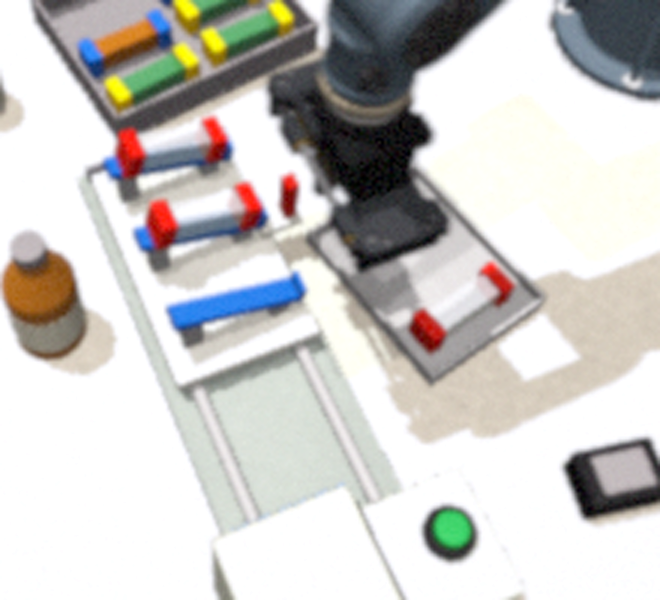

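The first cell lies flat in the tray at (462,305). Cradles 1 and 0 still hold cells at (205,212) and (172,145). Next is the middle cell.

```bash

python3 -m creep '[{"translation":[30,30,0],"roll":0,"gripper":60},{"translation":[60,60,0],"roll":0,"gripper":60},{"translation":[91,92,0],"roll":0,"gripper":60},{"translation":[91,92,0],"roll":0,"gripper":60},{"translation":[91,92,0],"roll":0,"gripper":60}]'
python3 plan.py 623.5,63.3,110,-4
```

```text
time: 13.87
position: [0.6237, 0.061, 0.2016]
tool_rot: [0.999, -0.037, 0.001, 0.0]
ft_force: [-0.7, 0.0, -0.2]
grip_width: 0.0602
grip_force: 0.0
now [623.7  61.  201.6] -4.26 t 13.87 w 60.2 F [-0.7  0.  -0.2] q6 1.56
623.5,63.3,110,-4 -> [-0.3, -2.3, 91.6] roll -0.3
```

```bash

python3 -m creep '[{"translation":[0,-1,20],"roll":0,"gripper":60},{"translation":[0,-1,40],"roll":0,"gripper":60},{"translation":[0,-1,60],"roll":0,"gripper":60},{"translation":[0,-1,75],"roll":0,"gripper":60},{"translation":[0,-1,82],"roll":0,"gripper":60}]' >/dev/null
python3 -m creep '[{"translation":[0,0,5],"roll":0,"gripper":60},{"translation":[0,0,9],"roll":0,"gripper":60},{"translation":[0,0,9],"roll":0,"gripper":14},{"translation":[0,0,9],"roll":0,"gripper":14},{"translation":[0,0,9],"roll":0,"gripper":14}]' 15
python3 -m creep '[{"translation":[0,0,0],"roll":0,"gripper":14},{"translation":[0,0,0],"roll":0,"gripper":14},{"translation":[0,0,0],"roll":0,"gripper":14},{"translation":[0,0,0],"roll":0,"gripper":14}]' 15; python3 plan.py
python3 -m creep '[{"translation":[0,0,-15],"roll":0,"gripper":14},{"translation":[0,0,-35],"roll":0,"gripper":14},{"translation":[0,0,-60],"roll":0,"gripper":14},{"translation":[0,0,-88],"roll":0,"gripper":14},{"translation":[0,0,-88],"roll":0,"gripper":14}]' 15
python3 -m creep '[{"translation":[-30,-10,0],"roll":-3,"gripper":14},{"translation":[-60,-20,0],"roll":-6,"gripper":14},{"translation":[-95,-40,0],"roll":-9,"gripper":14},{"translation":[-130,-60,0],"roll":-12.7,"gripper":14},{"translation":[-150,-80,0],"roll":-12.7,"gripper":14}]' >/dev/null
python3 -m creep '[{"translation":[0,0,0],"roll":0,"gripper":14},{"translation":[0,0,0],"roll":0,"gripper":14}]'
python3 plan.py 422,168,80,8.7
python3 - <<'E'
from h import *
viewer.camera("scene"); print(viewer.recognise("scene","tray")[:1])
E
```

```text
time: 14.7
position: [0.6229, 0.0646, 0.1112]
tool_rot: [0.999, -0.035, 0.001, 0.0]
ft_force: [-0.0, -0.6, 0.8]
grip_width: 0.0474
grip_force: 0.0
time: 15.03
position: [0.6225, 0.0638, 0.1106]
tool_rot: [0.999, -0.035, 0.0, 0.001]
ft_force: [-0.6, -3.1, 1.3]
grip_width: 0.0261
grip_force: 14.9
now [622.5  63.8 110.6] -4.01 t 15.03 w 26.1 F [-0.6 -3.1  1.3] q6 1.57
time: 15.45
position: [0.6258, 0.0645, 0.2037]
tool_rot: [0.999, -0.035, 0.005, -0.0]
ft_force: [0.3, 0.3, -0.6]
grip_width: 0.0257
grip_force: 14.9
time: 16.03
position: [0.4769, 0.1558, 0.1979]
tool_rot: [0.997, 0.077, -0.001, -0.0]
ft_force: [0.4, -0.3, -0.4]
grip_width: 0.0261
grip_force: 14.9
now [476.9 155.8 197.9] 8.8 t 16.03 w 26.1 F [ 0.4 -0.3 -0.4] q6 1.51
422,168,80,8.7 -> [-52.4, -20.4, 117.9] roll 0.1
[{'bbox': [283.1, 195.4, 80.7, 63.1], 'p': 0.8}]
```

```bash

python3 - <<'E'
from h import *
im=viewer.camera("scene")
for i in(np.load("s3.npy"),im): print([(b[0].round(1).tolist(),int(b[1])) for b in blobs(i,"red")])
E
python3 -m creep '[{"translation":[-30,-15,0],"roll":0,"gripper":14},{"translation":[-52,-20,10],"roll":0,"gripper":14},{"translation":[-52,-20,40],"roll":0,"gripper":14},{"translation":[-52,-20,75],"roll":0,"gripper":14},{"translation":[-52,-20,110],"roll":0,"gripper":14}]' 
python3 -m creep '[{"translation":[0,0,10],"roll":0,"gripper":14},{"translation":[0,0,20],"roll":0,"gripper":14},{"translation":[0,0,27],"roll":0,"gripper":14},{"translation":[0,0,27],"roll":0,"gripper":14},{"translation":[0,0,27],"roll":0,"gripper":14}]'
python3 plan.py 422,168,29,8.7
```

```text
[([251.2, 176.2], 72), ([223.0, 180.2], 115), ([275.9, 194.3], 51), ([262.4, 198.2], 78), ([233.5, 204.1], 115), ([345.7, 223.4], 62), ([322.0, 239.9], 100)]
[([251.3, 176.4], 71), ([223.1, 180.3], 114), ([298.1, 195.9], 158), ([276.0, 194.5], 51), ([345.9, 223.6], 62), ([321.8, 239.6], 103)]
time: 16.6
position: [0.4263, 0.1663, 0.0878]
tool_rot: [0.997, 0.075, 0.003, -0.0]
ft_force: [1.4, 1.0, -0.8]
grip_width: 0.026
grip_force: 14.9
time: 17.02
position: [0.4249, 0.1664, 0.061]
tool_rot: [0.997, 0.075, 0.0, -0.0]
ft_force: [-0.7, -0.3, -1.3]
grip_width: 0.026
grip_force: 14.9
now [424.9 166.4  61. ] 8.61 t 17.02 w 26.0 F [-0.7 -0.3 -1.3] q6 1.55
422,168,29,8.7 -> [-2.6, -2.0, 32.0] roll -0.1
```

```bash

python3 -m creep '[{"translation":[-3,0,5],"roll":0,"gripper":14},{"translation":[-3,0,10],"roll":0,"gripper":14},{"translation":[-3,0,15],"roll":0,"gripper":14},{"translation":[-3,0,19],"roll":0,"gripper":14},{"translation":[-3,0,22],"roll":0,"gripper":14}]' 5 >/dev/null
python3 -m creep '[{"translation":[0,0,2],"roll":0,"gripper":14},{"translation":[0,0,4],"roll":0,"gripper":14},{"translation":[0,0,6],"roll":0,"gripper":14},{"translation":[0,0,8],"roll":0,"gripper":14},{"translation":[0,0,10],"roll":0,"gripper":14}]'  5
python3 -m creep '[{"translation":[0,0,0],"roll":0,"gripper":30},{"translation":[0,0,0],"roll":0,"gripper":44},{"translation":[0,0,0],"roll":0,"gripper":44},{"translation":[0,0,0],"roll":0,"gripper":44},{"translation":[0,0,0],"roll":0,"gripper":44}]' 5
python3 -m creep '[{"translation":[0,0,-10],"roll":0,"gripper":44},{"translation":[0,0,-40],"roll":0,"gripper":44},{"translation":[0,0,-80],"roll":0,"gripper":44},{"translation":[0,0,-120],"roll":0,"gripper":60},{"translation":[0,0,-165],"roll":0,"gripper":60}]' >/dev/null
python3 -m creep '[{"translation":[0,0,-10],"roll":4,"gripper":60},{"translation":[20,10,-10],"roll":8,"gripper":60},{"translation":[50,40,-10],"roll":12.7,"gripper":60},{"translation":[90,80,-10],"roll":12.7,"gripper":60},{"translation":[120,120,-10],"roll":12.7,"gripper":60}]' >/dev/null
python3 plan.py 617,-26,205,-4
python3 - <<'E'
from h import *
im=viewer.camera("scene"); print([(b[0].round(1).tolist(),int(b[1])) for b in blobs(im,"red")])
E
```

```text
time: 17.85
position: [0.4213, 0.1664, 0.0292]
tool_rot: [0.997, 0.076, 0.0, -0.0]
ft_force: [1.0, -0.7, -0.5]
grip_width: 0.0259
grip_force: 5.0
time: 18.27
position: [0.4209, 0.1663, 0.0293]
tool_rot: [0.997, 0.076, -0.0, -0.0]
ft_force: [0.3, 0.0, -0.4]
grip_width: 0.0427
grip_force: 0.0
now [541.4  81.6 201.5] -3.95 t 19.1 w 59.8 F [0.6 0.7 0.3] q6 1.58
617,-26,205,-4 -> [82.9, 102.1, -3.5] roll 0.0
[([251.3, 176.4], 71), ([223.1, 180.3], 115), ([276.1, 194.6], 52), ([332.6, 209.5], 60), ([345.6, 223.2], 67), ([308.9, 224.8], 95), ([322.0, 239.8], 102)]
```

```bash

python3 -m creep '[{"translation":[30,30,0],"roll":0,"gripper":60},{"translation":[60,70,0],"roll":0,"gripper":60},{"translation":[83,102,0],"roll":0,"gripper":60},{"translation":[83,102,0],"roll":0,"gripper":60},{"translation":[83,102,0],"roll":0,"gripper":60}]'
python3 plan.py 617.5,-26,110,-4
```

```text
time: 19.57
position: [0.6169, -0.0284, 0.2005]
tool_rot: [0.999, -0.037, 0.0, 0.0]
ft_force: [-0.8, 0.4, -1.0]
grip_width: 0.0601
grip_force: 0.0
now [616.9 -28.4 200.5] -4.27 t 19.57 w 60.1 F [-0.8  0.4 -1. ] q6 1.42
617.5,-26,110,-4 -> [0.5, -2.5, 90.5] roll -0.3
```

```bash

python3 -m creep '[{"translation":[0,-1,20],"roll":0,"gripper":60},{"translation":[0,-1,40],"roll":0,"gripper":60},{"translation":[0,-1,60],"roll":0,"gripper":60},{"translation":[0,-1,75],"roll":0,"gripper":60},{"translation":[0,-1,82],"roll":0,"gripper":60}]' >/dev/null
python3 -m creep '[{"translation":[0,0,5],"roll":0,"gripper":60},{"translation":[0,0,8],"roll":0,"gripper":60},{"translation":[0,0,8],"roll":0,"gripper":14},{"translation":[0,0,8],"roll":0,"gripper":14},{"translation":[0,0,8],"roll":0,"gripper":14}]' 15 >/dev/null
python3 -m creep '[{"translation":[0,0,0],"roll":0,"gripper":14},{"translation":[0,0,0],"roll":0,"gripper":14},{"translation":[0,0,0],"roll":0,"gripper":14},{"translation":[0,0,0],"roll":0,"gripper":14}]' 15; python3 plan.py
python3 -m creep '[{"translation":[0,0,-15],"roll":0,"gripper":14},{"translation":[0,0,-35],"roll":0,"gripper":14},{"translation":[0,0,-60],"roll":0,"gripper":14},{"translation":[0,0,-88],"roll":0,"gripper":14},{"translation":[0,0,-88],"roll":0,"gripper":14}]' 15
python3 -m creep '[{"translation":[-30,-20,0],"roll":-3,"gripper":14},{"translation":[-60,-40,0],"roll":-6,"gripper":14},{"translation":[-90,-60,0],"roll":-9,"gripper":14},{"translation":[-110,-80,0],"roll":-12.7,"gripper":14},{"translation":[-130,-110,0],"roll":-12.7,"gripper":14}]' >/dev/null
python3 -m creep '[{"translation":[0,0,0],"roll":0,"gripper":14},{"translation":[0,0,0],"roll":0,"gripper":14}]'
python3 plan.py 430,106,80,8.7
python3 - <<'E'
from h import *
im=viewer.camera("scene"); print([(b[0].round(1).tolist(),int(b[1])) for b in blobs(im,"red")])
E
```

```text
time: 20.73
position: [0.6159, -0.0249, 0.1113]
tool_rot: [0.999, -0.035, 0.0, 0.0]
ft_force: [-0.8, -1.5, 2.5]
grip_width: 0.0258
grip_force: 15.6
now [615.9 -24.9 111.3] -4.04 t 20.73 w 25.8 F [-0.8 -1.5  2.5] q6 1.42
time: 21.15
position: [0.6191, -0.0253, 0.2043]
tool_rot: [0.999, -0.035, 0.005, 0.001]
ft_force: [1.0, -0.3, -1.0]
grip_width: 0.0255
grip_force: 14.9
time: 21.73
position: [0.4921, 0.0956, 0.1985]
tool_rot: [0.997, 0.077, -0.001, -0.0]
ft_force: [0.6, -0.6, -0.6]
grip_width: 0.0262
grip_force: 14.9
now [492.1  95.6 198.5] 8.83 t 21.73 w 26.2 F [ 0.6 -0.6 -0.6] q6 1.39
430,106,80,8.7 -> [-59.8, -19.8, 118.5] roll 0.1
[([282.8, 181.2], 143), ([276.0, 194.4], 54), ([332.6, 209.5], 59), ([345.6, 223.3], 62), ([308.7, 224.6], 97), ([322.0, 239.6], 100)]
```

```bash

python3 -m creep '[{"translation":[-30,-15,0],"roll":0,"gripper":14},{"translation":[-60,-20,10],"roll":0,"gripper":14},{"translation":[-63,-20,40],"roll":0,"gripper":14},{"translation":[-63,-20,75],"roll":0,"gripper":14},{"translation":[-63,-20,110],"roll":0,"gripper":14}]'  >/dev/null
python3 -m creep '[{"translation":[0,0,10],"roll":0,"gripper":14},{"translation":[0,0,20],"roll":0,"gripper":14},{"translation":[0,0,27],"roll":0,"gripper":14},{"translation":[0,0,27],"roll":0,"gripper":14},{"translation":[0,0,27],"roll":0,"gripper":14}]'
python3 plan.py 430,106,29,8.7
```

```text
time: 22.62
position: [0.4294, 0.1039, 0.0616]
tool_rot: [0.997, 0.075, 0.0, 0.0]
ft_force: [-1.1, 0.6, -0.5]
grip_width: 0.0257
grip_force: 14.9
now [429.4 103.9  61.6] 8.61 t 22.62 w 25.7 F [-1.1  0.6 -0.5] q6 1.4
430,106,29,8.7 -> [0.9, -2.0, 32.6] roll -0.1
```

```bash

python3 -m creep '[{"translation":[1,-2,5],"roll":0,"gripper":14},{"translation":[1,-2,10],"roll":0,"gripper":14},{"translation":[1,-2,15],"roll":0,"gripper":14},{"translation":[1,-2,19],"roll":0,"gripper":14},{"translation":[1,-2,22],"roll":0,"gripper":14}]' 5 >/dev/null
python3 -m creep '[{"translation":[0,0,2],"roll":0,"gripper":14},{"translation":[0,0,4],"roll":0,"gripper":14},{"translation":[0,0,6],"roll":0,"gripper":14},{"translation":[0,0,8],"roll":0,"gripper":14},{"translation":[0,0,10],"roll":0,"gripper":14}]'  5
python3 -m creep '[{"translation":[0,0,0],"roll":0,"gripper":30},{"translation":[0,0,0],"roll":0,"gripper":44},{"translation":[0,0,0],"roll":0,"gripper":44},{"translation":[0,0,0],"roll":0,"gripper":44},{"translation":[0,0,0],"roll":0,"gripper":44}]' 5 >/dev/null
python3 -m creep '[{"translation":[0,0,-10],"roll":0,"gripper":44},{"translation":[0,0,-40],"roll":0,"gripper":44},{"translation":[0,0,-80],"roll":0,"gripper":44},{"translation":[0,0,-120],"roll":0,"gripper":44},{"translation":[0,0,-165],"roll":0,"gripper":44}]' >/dev/null
python3 -m creep '[{"translation":[10,40,-10],"roll":3.8,"gripper":46},{"translation":[20,80,-10],"roll":3.8,"gripper":46},{"translation":[20,120,-10],"roll":3.8,"gripper":46},{"translation":[20,160,-10],"roll":3.8,"gripper":46},{"translation":[20,200,-10],"roll":3.8,"gripper":46}]' >/dev/null
python3 -m creep '[{"translation":[0,40,0],"roll":0,"gripper":46},{"translation":[0,80,0],"roll":0,"gripper":46},{"translation":[0,120,0],"roll":0,"gripper":46},{"translation":[0,160,0],"roll":0,"gripper":46},{"translation":[0,200,0],"roll":0,"gripper":46}]' >/dev/null
python3 plan.py 456,-319,100,4.9
python3 - <<'E'
from h import *
for n in("scene","top"):
    im=viewer.camera(n); np.save(n+"4",im); print(n,[(c,[(b[0].round(1).tolist(),int(b[1]),b[2].round(1).tolist()) for b in blobs(im,c)]) for c in("red","blue")])
t=np.load("top4.npy");s=np.load("scene4.npy")
cv2.imwrite("pics/p4.png",cv2.convertScaleAbs(np.hstack([cv2.resize(t[120:290,140:340],(400,340),interpolation=2),cv2.resize(s[130:290,200:380],(382,340),interpolation=2)]),alpha=1.3))
E
```

```text
time: 23.45
position: [0.4295, 0.1066, 0.0298]
tool_rot: [0.997, 0.076, 0.0, 0.0]
ft_force: [0.2, -0.4, 0.2]
grip_width: 0.026
grip_force: 5.0
now [ 495.4 -289.1  201.4] 4.84 t 25.12 w 45.8 F [ 0.   0.4 -0.2] q6 0.76
456,-319,100,4.9 -> [-41.8, 26.5, 101.4] roll -0.1
scene [('red', [([276.0, 194.4], 52, [274.2, 188.5, 5.0, 13.2]), ([319.8, 195.7], 68, [315.0, 190.0, 9.8, 13.8]), ([332.4, 209.2], 65, [327.5, 203.8, 10.0, 13.5]), ([296.8, 210.6], 92, [292.2, 204.2, 10.8, 13.8]), ([345.7, 223.3], 67, [340.5, 217.5, 10.5, 14.2]), ([309.1, 224.7], 94, [304.2, 218.5, 11.2, 13.5]), ([322.2, 239.7], 100, [317.0, 233.2, 12.0, 13.8])]), ('blue', [([184.7, 7.7], 54, [182.2, 0.0, 5.5, 18.2]), ([254.8, 113.7], 54, [250.2, 108.8, 9.0, 12.5]), ([233.2, 124.2], 64, [229.5, 118.5, 8.5, 12.8]), ([233.2, 138.6], 49, [229.5, 133.2, 7.2, 12.5]), ([209.9, 148.6], 58, [206.2, 143.2, 8.0, 12.0]), ([168.8, 149.7], 156, [161.8, 143.5, 15.0, 13.5]), ([236.0, 182.4], 298, [214.8, 175.5, 42.5, 14.2]), ([246.7, 205.6], 310, [225.5, 197.5, 43.2, 16.2]), ([258.5, 230.7], 352, [236.2, 221.2, 45.2, 18.8])])]
top [('red', [([240.2, 203.8], 30, [237.5, 201.5, 6.5, 5.5]), ([224.7, 224.5], 68, [218.8, 221.5, 12.8, 7.0]), ([203.3, 227.3], 69, [197.2, 224.2, 13.2, 7.0]), ([181.4, 230.1], 68, [175.5, 227.2, 13.0, 7.0]), ([229.1, 257.4], 72, [223.2, 254.2, 12.8, 7.2]), ([207.5, 260.3], 74, [201.5, 257.0, 13.2, 7.5]), ([185.5, 263.1], 74, [179.5, 260.0, 13.2, 7.2])]), ('blue', [([357.9, 121.6], 278, [348.8, 112.8, 19.2, 18.8]), ([132.2, 149.9], 27, [130.2, 137.8, 4.5, 24.0]), ([210.3, 166.6], 407, [205.0, 142.0, 11.5, 50.5]), ([243.4, 169.2], 402, [238.2, 144.5, 11.5, 50.5]), ([276.8, 171.9], 407, [271.2, 147.2, 12.2, 50.5]), ([351.1, 173.3], 73, [345.2, 170.5, 12.8, 7.2]), ([353.6, 206.1], 80, [347.5, 203.2, 13.5, 6.8]), ([377.4, 250.7], 31, [374.8, 248.5, 6.5, 6.2])])]
```

View pics/p4.png

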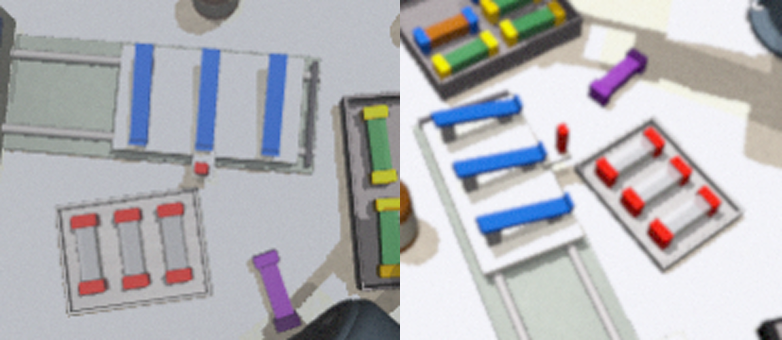

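The top half shows three red-capped cells flat in the tray at (88,255), (132,248) and (175,242), and three bare blue cradles at (142,95), (207,100) and (273,105). The scene half agrees. Next I fit the cradle poses.

```bash
cat > crad.py <<'E'
from h import *
ob={"scene":[([236.0,182.4],[214.8,175.5,42.5,14.2]),([246.7,205.6],[225.5,197.5,43.2,16.2]),([258.5,230.7],[236.2,221.2,45.2,18.8])],
"top":[([276.8,171.9],[271.2,147.2,12.2,50.5]),([243.4,169.2],[238.2,144.5,11.5,50.5]),([210.3,166.6],[205,142,11.5,50.5])]}
def pts(q,i):
    yaw,pit,t,L=q[3:7]; R=Ro.from_euler("ZY",[yaw,-pit]).as_matrix(); A=np.array([-np.sin(yaw),np.cos(yaw),0])
    c=q[:3]+A*.09*(i-1)
    b=[[x,y,z] for y in(-.012,.012) for x,z in((.065,0),(.065,-t),(-.065-L,-t),(-.065-L,.010),(-.065,.010))]
    return np.array(b)@R.T+c
def f(q):
    r=[]
    for n in ob:
        for i in range(3):
            P=pts(q,i); s=proj(n,P); c,b=ob[n][i]; b=np.array(b)
            r+=list(np.r_[s.min(0)-(b[:2]-.5),s.max(0)-(b[:2]+b[2:]-.5)])
    return np.array(r+[(q[1+2]+.07)*200*0,(q[5]-.008)*500,(q[6]-.005)*500])
D=np.eye(7)*1e-4
r=least_squares(f,[.62,.06,.092,-.07,.26,.008,.005]); q=r.x
print("cradle1",q[:3].round(4),np.degrees(q[3:5]).round(2),q[5:].round(4)); print(r.fun.round(1))
for i in range(3): print(i,(q[:3]+np.array([-np.sin(q[3]),np.cos(q[3]),0])*.09*(i-1)).round(4))
E
python3 crad.py
```

```text
cradle1 [0.6285 0.061  0.0866] [-3.51 19.86] [0.0078 0.0039]
[ 0.3  0.3  0.6  0.2 -0.1  0.2  1.   0.   0.4  0.3  1.  -0.1 -0.1 -0.7
  0.6 -0.7 -0.  -0.3  0.7 -0.3  0.3 -0.1  0.5 -0.2  0.  -0.1 -0.6]
0 [ 0.623  -0.0288  0.0866]
1 [0.6285 0.061  0.0866]
2 [0.634  0.1508 0.0866]
```

```bash
cat >> crad.py <<'E'
print("fixed pitch/yaw")
for yaw in(-3.5,-4.0):
    g=lambda p:f(np.r_[p[:3],np.radians([yaw,15]),p[3:]]); r=least_squares(g,[.62,.06,.092,.008,.005]); p=r.x; print(yaw,p.round(4),r.cost); print(r.fun.round(1))
    a=np.radians(yaw)
    for i in range(3): print(i,(p[:3]+np.array([-np.sin(a),np.cos(a),0])*.09*(i-1)).round(4))
for n in ob: print(n,tri(("top",ob["top"][1][0]),("scene",ob["scene"][1][0]))[0])
E
python3 crad.py | tail -12
```

```text
0.5 -0.8 -0.1 -0.2  0.7 -0.4  0.1  0.1  0.7 -0.3  0.  -1.1 -0.8]
0 [ 0.6232 -0.029   0.0853]
1 [0.6287 0.0609 0.0853]
2 [0.6342 0.1507 0.0853]
-4.0 [0.6286 0.0609 0.0853 0.0059 0.0032] 5.490750358557932
[ 0.4 -0.6  0.9  0.9 -0.3 -0.6  1.1  0.8 -0.  -0.3  1.   0.6 -0.2 -0.3
  0.7 -0.5 -0.3 -0.2  1.  -0.4 -0.1 -0.2  0.9 -0.6  0.  -1.  -0.9]
0 [ 0.6224 -0.0289  0.0853]
1 [0.6286 0.0609 0.0853]
2 [0.6349 0.1506 0.0853]
scene [0.62750636 0.06137257 0.08406035]
top [0.62750636 0.06137257 0.08406035]
```

```bash

python3 -m creep '[{"translation":[-20,14,20],"roll":0,"gripper":42},{"translation":[-42,27,50],"roll":0,"gripper":42},{"translation":[-42,27,80],"roll":0,"gripper":42},{"translation":[-42,27,110],"roll":0,"gripper":42},{"translation":[-42,27,110],"roll":0,"gripper":42}]'
python3 -m creep '[{"translation":[0,0,0],"roll":0,"gripper":42},{"translation":[0,0,0],"roll":0,"gripper":42}]'
python3 plan.py 456,-319,29,4.9
```

```text
time: 25.63
position: [0.4529, -0.3145, 0.0866]
tool_rot: [0.999, 0.042, -0.004, -0.005]
ft_force: [0.1, 1.2, 0.4]
grip_width: 0.0421
grip_force: 0.0
time: 25.8
position: [0.4572, -0.3178, 0.0926]
tool_rot: [0.999, 0.043, 0.0, 0.0]
ft_force: [0.3, -1.3, 1.2]
grip_width: 0.0423
grip_force: 0.0
now [ 457.2 -317.8   92.6] 4.9 t 25.8 w 42.3 F [ 0.3 -1.3  1.2] q6 0.68
456,-319,29,4.9 -> [-1.3, 1.1, 63.6] roll 0.0
```

```bash

python3 -m creep '[{"translation":[-1,1,15],"roll":0,"gripper":42},{"translation":[-1,1,30],"roll":0,"gripper":42},{"translation":[-1,1,42],"roll":0,"gripper":42},{"translation":[-1,1,50],"roll":0,"gripper":42},{"translation":[-1,1,50],"roll":0,"gripper":42}]'
python3 -m creep '[{"translation":[0,0,4],"roll":0,"gripper":42},{"translation":[0,0,8],"roll":0,"gripper":42},{"translation":[0,0,12],"roll":0,"gripper":42},{"translation":[0,0,13],"roll":0,"gripper":42},{"translation":[0,0,13],"roll":0,"gripper":42}]'
python3 -m creep '[{"translation":[0,0,0],"roll":0,"gripper":14},{"translation":[0,0,0],"roll":0,"gripper":14},{"translation":[0,0,0],"roll":0,"gripper":14},{"translation":[0,0,0],"roll":0,"gripper":14},{"translation":[0,0,0],"roll":0,"gripper":14}]' 20
python3 plan.py
```

```text
time: 26.22
position: [0.4556, -0.3185, 0.0412]
tool_rot: [0.999, 0.043, -0.0, -0.0]
ft_force: [-0.4, -0.1, 0.0]
grip_width: 0.042
grip_force: 0.0
time: 26.63
position: [0.4555, -0.3188, 0.0283]
tool_rot: [0.999, 0.042, -0.0, -0.0]
ft_force: [-1.2, -0.2, -0.3]
grip_width: 0.0421
grip_force: 0.0
time: 27.05
position: [0.4556, -0.3188, 0.0287]
tool_rot: [0.999, 0.042, 0.0, -0.0]
ft_force: [-0.5, 0.4, 0.5]
grip_width: 0.0264
grip_force: 19.6
now [ 455.6 -318.8   28.7] 4.85 t 27.05 w 26.4 F [-0.5  0.4  0.5] q6 0.67
```

```bash

python3 -m creep '[{"translation":[0,0,-25],"roll":0,"gripper":14},{"translation":[0,0,-55],"roll":0,"gripper":14},{"translation":[0,0,-90],"roll":0,"gripper":14},{"translation":[0,0,-130],"roll":0,"gripper":14},{"translation":[0,0,-165],"roll":0,"gripper":14}]' 20
python3 -m creep '[{"translation":[20,-30,0],"roll":3,"gripper":14},{"translation":[45,-65,0],"roll":6,"gripper":14},{"translation":[70,-100,0],"roll":8.9,"gripper":14},{"translation":[95,-135,0],"roll":8.9,"gripper":14},{"translation":[115,-165,0],"roll":8.9,"gripper":14}]' >/dev/null
python3 -m creep '[{"translation":[0,0,0],"roll":0,"gripper":14},{"translation":[0,0,0],"roll":0,"gripper":14}]'
python3 plan.py 617,-27,190,-4
```

```text
time: 27.47
position: [0.4553, -0.3187, 0.1953]
tool_rot: [0.999, 0.042, -0.0, -0.0]
ft_force: [1.0, -0.5, -2.1]
grip_width: 0.0261
grip_force: 19.7
time: 28.05
position: [0.5565, -0.1423, 0.1932]
tool_rot: [0.999, -0.033, -0.0, -0.0]
ft_force: [-0.3, -0.1, -0.6]
grip_width: 0.0259
grip_force: 19.7
now [ 556.5 -142.3  193.2] -3.75 t 28.05 w 25.9 F [-0.3 -0.1 -0.6] q6 1.19
617,-27,190,-4 -> [52.8, -119.0, 3.2] roll 0.2
```

```bash

python3 -m creep '[{"translation":[12,-30,0],"roll":0,"gripper":14},{"translation":[25,-60,0],"roll":0,"gripper":14},{"translation":[40,-90,0],"roll":0,"gripper":14},{"translation":[53,-119,5],"roll":0,"gripper":14},{"translation":[53,-119,5],"roll":0,"gripper":14}]' >/dev/null
python3 -m creep '[{"translation":[0,0,0],"roll":0,"gripper":14},{"translation":[0,0,0],"roll":0,"gripper":14}]' >/dev/null
python3 plan.py 617,-27,150,-4
python3 - <<'E'
from h import *
for n in("scene","top"):
    im=viewer.camera(n); np.save(n+"5",im); print(n,[(b[0].round(1).tolist(),int(b[1]),b[2].round(1).tolist()) for b in blobs(im,"blue")])
s=np.load("scene5.npy");t=np.load("top5.npy")
cv2.imwrite("pics/p5.png",cv2.convertScaleAbs(np.hstack([cv2.resize(t[120:260,200:340],(400,400),interpolation=2),cv2.resize(s[110:250,190:330],(400,400),interpolation=2)]),alpha=1.3))
E
```

```text
now [616.6 -31.  188.1] -4.08 t 28.63 w 26.1 F [-0.5 -0.5 -0.6] q6 1.41
617,-27,150,-4 -> [0.1, -4.1, 38.1] roll -0.1
scene [([184.6, 7.7], 56, [182.2, 0.0, 5.2, 18.2]), ([209.9, 148.7], 58, [206.2, 143.2, 8.0, 12.2]), ([168.8, 149.7], 156, [161.8, 143.5, 15.0, 13.5]), ([220.3, 167.7], 100, [216.0, 160.5, 9.8, 15.5]), ([235.8, 182.4], 287, [214.8, 175.8, 42.2, 14.0]), ([246.5, 205.6], 311, [225.5, 197.8, 43.2, 16.0]), ([258.7, 230.6], 355, [236.5, 221.2, 45.2, 18.8])]
top [([357.9, 121.6], 279, [348.8, 112.8, 19.2, 18.8]), ([132.2, 149.7], 28, [130.2, 137.8, 4.5, 24.0]), ([210.3, 166.6], 410, [204.8, 142.0, 11.5, 50.5]), ([351.1, 173.3], 73, [345.0, 170.5, 13.0, 7.2]), ([240.3, 181.7], 44, [238.5, 174.8, 5.2, 19.2]), ([353.4, 206.2], 78, [347.5, 203.2, 13.2, 6.8])]
```

View pics/p5.png

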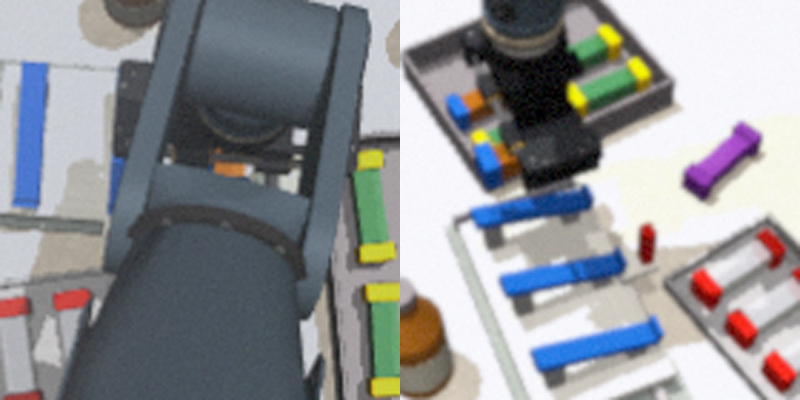

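The scene half shows the held cell's blue far cap at (488,165) above cradle0 at (530,208). The top view is blocked by the arm. I use that cap to get the cell's offset along the grip.

```bash
python3 - <<'E'
from h import *
R=Ro.from_euler("z",-4,degrees=True).as_matrix()
for d in(-.006,-.003,0,.003,.006):
    for p in (0,.1):
        Rr=Ro.from_euler("ZY",[-.07,-p]).as_matrix(); c=np.array([.6166,-.031,.1831])
        print(d,p,hullc("scene",(BX*[.009,.018,.018]+[.046+d,0,0])@Rr.T+c).round(1))
E
python3 -m creep '[{"translation":[0,-4,10],"roll":0,"gripper":14},{"translation":[0,-4,25],"roll":0,"gripper":14},{"translation":[0,-4,38],"roll":0,"gripper":14},{"translation":[0,-4,38],"roll":0,"gripper":14},{"translation":[0,-4,38],"roll":0,"gripper":14}]' 
python3 plan.py 617,-27,111,-4
```

```text
-0.006 0 [223.1 166. ]
-0.006 0.1 [223.1 165.1]
-0.003 0 [222.1 166.3]
-0.003 0.1 [222.1 165.4]
0 0 [221.1 166.6]
0 0.1 [221.1 165.6]
0.003 0 [220.1 166.9]
0.003 0.1 [220.1 165.9]
0.006 0 [219.1 167.3]
0.006 0.1 [219.1 166.1]
time: 29.15
position: [0.6167, -0.0263, 0.1495]
tool_rot: [0.999, -0.036, -0.001, -0.0]
ft_force: [0.3, -0.7, -1.3]
grip_width: 0.0262
grip_force: 19.7
now [616.7 -26.3 149.5] -4.1 t 29.15 w 26.2 F [ 0.3 -0.7 -1.3] q6 1.42
617,-27,111,-4 -> [0.3, 0.7, 38.5] roll -0.1
```

```bash

python3 -m creep '[{"translation":[-1,1,5],"roll":0,"gripper":14},{"translation":[-1,1,10],"roll":0,"gripper":14},{"translation":[-1,1,15],"roll":0,"gripper":14},{"translation":[-1,1,18],"roll":0,"gripper":14},{"translation":[-1,1,20],"roll":0,"gripper":14}]' 5
python3 -m creep '[{"translation":[0,0,2],"roll":0,"gripper":14},{"translation":[0,0,4],"roll":0,"gripper":14},{"translation":[0,0,6],"roll":0,"gripper":14},{"translation":[0,0,8],"roll":0,"gripper":14},{"translation":[0,0,10],"roll":0,"gripper":14}]' 5
python3 -m creep '[{"translation":[0,0,1],"roll":0,"gripper":14},{"translation":[0,0,2],"roll":0,"gripper":14},{"translation":[0,0,3],"roll":0,"gripper":14},{"translation":[0,0,4],"roll":0,"gripper":14},{"translation":[0,0,5],"roll":0,"gripper":14}]' 5
python3 plan.py
```

```text
time: 29.57
position: [0.6165, -0.0267, 0.1301]
tool_rot: [0.999, -0.035, -0.0, -0.0]
ft_force: [0.5, -0.8, -2.1]
grip_width: 0.0261
grip_force: 5.0
time: 29.98
position: [0.6166, -0.0267, 0.1205]
tool_rot: [0.999, -0.035, -0.0, -0.0]
ft_force: [-1.2, 0.3, -0.2]
grip_width: 0.0262
grip_force: 5.0
time: 30.4
position: [0.6167, -0.0267, 0.1155]
tool_rot: [0.999, -0.035, 0.0, 0.0]
ft_force: [-1.4, 0.0, -0.4]
grip_width: 0.0262
grip_force: 5.0
now [616.7 -26.7 115.5] -4.04 t 30.4 w 26.2 F [-1.4  0.  -0.4] q6 1.42
```

```bash

python3 -m creep '[{"translation":[0,0,1],"roll":0,"gripper":14},{"translation":[0,0,2],"roll":0,"gripper":14},{"translation":[0,0,3],"roll":0,"gripper":14},{"translation":[0,0,3],"roll":0,"gripper":14}]' 5
python3 -m creep '[{"translation":[0,0,1],"roll":0,"gripper":14},{"translation":[0,0,1.5],"roll":0,"gripper":14},{"translation":[0,0,1.5],"roll":0,"gripper":14}]' 5
python3 -m creep '[{"translation":[0,0,1],"roll":0,"gripper":14},{"translation":[0,0,1.5],"roll":0,"gripper":14},{"translation":[0,0,1.5],"roll":0,"gripper":14}]' 5
```

```text
time: 30.73
position: [0.6171, -0.0267, 0.1135]
tool_rot: [0.999, -0.035, 0.001, 0.0]
ft_force: [-1.5, 0.8, 4.2]
grip_width: 0.0258
grip_force: 5.0
time: 30.98
position: [0.6176, -0.0268, 0.1124]
tool_rot: [0.999, -0.035, 0.001, 0.0]
ft_force: [-1.0, 0.9, 5.9]
grip_width: 0.0259
grip_force: 5.0
time: 31.23
position: [0.618, -0.0268, 0.1111]
tool_rot: [0.999, -0.035, 0.002, 0.0]
ft_force: [-1.2, 0.5, 4.8]
grip_width: 0.026
grip_force: 5.0
```

```bash

python3 -m creep '[{"translation":[0,0,-2],"roll":0,"gripper":30},{"translation":[0,0,-2],"roll":0,"gripper":50},{"translation":[0,0,-2],"roll":0,"gripper":50},{"translation":[0,0,-2],"roll":0,"gripper":50},{"translation":[0,0,-2],"roll":0,"gripper":50}]' 5
python3 -m creep '[{"translation":[0,0,-10],"roll":0,"gripper":50},{"translation":[0,0,-30],"roll":0,"gripper":50},{"translation":[0,0,-60],"roll":0,"gripper":42},{"translation":[0,0,-85],"roll":0,"gripper":42},{"translation":[0,0,-85],"roll":0,"gripper":42}]' >/dev/null
python3 -m creep '[{"translation":[-10,40,0],"roll":-3,"gripper":42},{"translation":[-10,80,0],"roll":-6,"gripper":42},{"translation":[-15,120,0],"roll":-8.9,"gripper":42},{"translation":[-20,160,0],"roll":-8.9,"gripper":42},{"translation":[-20,200,0],"roll":-8.9,"gripper":42}]'  >/dev/null
python3 -m creep '[{"translation":[0,0,0],"roll":0,"gripper":42},{"translation":[0,0,0],"roll":0,"gripper":42}]' >/dev/null
python3 plan.py 580,-246.5,90,4.9 580,-246.5,29,4.9
cat > chk.py <<'E'
from h import *
def chk(tag,idx,view=False):
    t=viewer.camera("top");s=viewer.camera("scene"); np.save("top"+tag,t);np.save("scene"+tag,s)
    print("blue top",[(b[0].round(1).tolist(),int(b[1])) for b in blobs(t,"blue")]); print("blue scene",[(b[0].round(1).tolist(),int(b[1])) for b in blobs(s,"blue")]); print("red scene",[b[0].round(1).tolist() for b in blobs(s,"red")])
    A=np.array([np.sin(.0698),np.cos(.0698),0])
    R=Ro.from_euler("ZY",[-4,-15],degrees=True).as_matrix(); c=np.array([.6286,.0615,.088])+A*.09*(idx-1)
    for n in("top","scene"): print("expect",n,[hullc(n,(BX*[.009,.018,.018]+[k*.046,0,.018])@R.T+c).round(1).tolist() for k in(-1,1)])
    cv2.imwrite(f"pics/c{tag}.png",cv2.convertScaleAbs(np.hstack([cv2.resize(t[120:260,180:320],(400,400),interpolation=2),cv2.resize(s[130:270,190:330],(400,400),interpolation=2)]),alpha=1.3))
E
python3 -c "
from chk import *; chk('6',0)"
```

```text
time: 31.65
position: [0.6166, -0.0267, 0.1113]
tool_rot: [0.999, -0.035, -0.0, -0.0]
ft_force: [-0.3, -0.0, -0.5]
grip_width: 0.0467
grip_force: 0.0
now [ 582.1 -227.4  196.4] 4.61 t 32.65 w 42.3 F [ 0.2 -0.9 -0.5] q6 0.94
580,-246.5,90,4.9 -> [-3.6, 18.9, 106.4] roll -0.3
580,-246.5,29,4.9 -> [0.0, 0.0, 61.0] roll 0.0
blue top [([357.9, 121.7], 279), ([132.2, 149.8], 28), ([210.3, 166.5], 406), ([243.5, 169.3], 402), ([278.4, 153.0], 116), ([275.2, 190.4], 79)]
blue scene [([184.6, 7.6], 55), ([233.5, 139.4], 42), ([209.9, 148.6], 57), ([168.8, 149.7], 156), ([251.7, 177.3], 88), ([222.1, 181.6], 155), ([246.7, 205.6], 310), ([258.5, 230.7], 351)]
red scene [[276.0, 194.4], [319.7, 195.6], [332.4, 209.2], [296.8, 210.6], [345.7, 223.3], [309.1, 224.7], [322.2, 239.7]]
expect top [[275.7, 188.7], [278.7, 154.2]]
expect scene [[250.7, 176.2], [223.3, 180.7]]
```

View pics/c6.png

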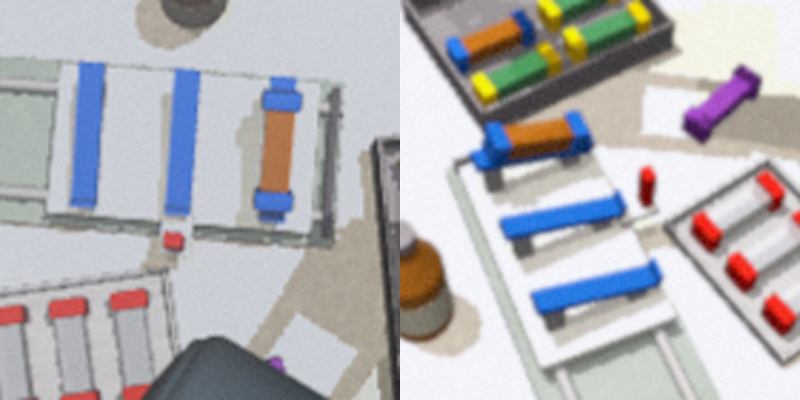

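The amber cell lies along cradle0 at (278,150) left and (538,140) right, centred to about 1 px with blue rib visible at both ends. The tray is unchanged. Next, the second amber cell.

```bash

python3 -m creep '[{"translation":[-4,10,20],"roll":0,"gripper":42},{"translation":[-4,19,50],"roll":0,"gripper":42},{"translation":[-4,19,80],"roll":0,"gripper":42},{"translation":[-4,19,106],"roll":0,"gripper":42},{"translation":[-4,19,106],"roll":0,"gripper":42}]'  >/dev/null
python3 -m creep '[{"translation":[0,0,0],"roll":0,"gripper":42},{"translation":[0,0,0],"roll":0,"gripper":42}]' >/dev/null
python3 plan.py 580,-246.5,29,4.9
```

```text
now [ 581.4 -243.3   91.8] 4.97 t 33.33 w 42.1 F [ 0.  -0.4  0.3] q6 0.91
580,-246.5,29,4.9 -> [-1.6, 3.1, 62.8] roll 0.1
```

```bash

python3 -m creep '[{"translation":[-1,2,15],"roll":0,"gripper":42},{"translation":[-1,2,30],"roll":0,"gripper":42},{"translation":[-1,2,42],"roll":0,"gripper":42},{"translation":[-1,2,50],"roll":0,"gripper":42},{"translation":[-1,2,50],"roll":0,"gripper":42}]'
python3 -m creep '[{"translation":[0,0,4],"roll":0,"gripper":42},{"translation":[0,0,8],"roll":0,"gripper":42},{"translation":[0,0,12],"roll":0,"gripper":42},{"translation":[0,0,12],"roll":0,"gripper":42},{"translation":[0,0,12],"roll":0,"gripper":42}]'
python3 -m creep '[{"translation":[0,0,0],"roll":0,"gripper":14},{"translation":[0,0,0],"roll":0,"gripper":14},{"translation":[0,0,0],"roll":0,"gripper":14},{"translation":[0,0,0],"roll":0,"gripper":14},{"translation":[0,0,0],"roll":0,"gripper":14}]' 20
python3 plan.py
```

```text
time: 33.75
position: [0.5791, -0.2456, 0.04]
tool_rot: [0.999, 0.043, -0.001, -0.0]
ft_force: [-0.9, 0.1, -0.3]
grip_width: 0.0422
grip_force: 0.0
time: 34.17
position: [0.5794, -0.2461, 0.0285]
tool_rot: [0.999, 0.042, -0.0, -0.0]
ft_force: [0.1, -0.4, -0.2]
grip_width: 0.0423
grip_force: 0.0
time: 34.58
position: [0.5795, -0.2461, 0.0288]
tool_rot: [0.999, 0.042, 0.0, -0.0]
ft_force: [-0.4, 0.7, 1.0]
grip_width: 0.0259
grip_force: 19.9
now [ 579.5 -246.1   28.8] 4.86 t 34.58 w 25.9 F [-0.4  0.7  1. ] q6 0.91
```

```bash

python3 -m creep '[{"translation":[0,0,-25],"roll":0,"gripper":14},{"translation":[0,0,-55],"roll":0,"gripper":14},{"translation":[0,0,-90],"roll":0,"gripper":14},{"translation":[0,0,-130],"roll":0,"gripper":14},{"translation":[0,0,-175],"roll":0,"gripper":14}]' 20
python3 -m creep '[{"translation":[5,-30,0],"roll":3,"gripper":14},{"translation":[10,-65,0],"roll":6,"gripper":14},{"translation":[15,-100,0],"roll":8.9,"gripper":14},{"translation":[20,-135,0],"roll":8.9,"gripper":14},{"translation":[25,-160,0],"roll":8.9,"gripper":14}]' >/dev/null
python3 -m creep '[{"translation":[0,-30,0],"roll":0,"gripper":14},{"translation":[0,-60,0],"roll":0,"gripper":14},{"translation":[0,-90,0],"roll":0,"gripper":14},{"translation":[0,-110,0],"roll":0,"gripper":14},{"translation":[0,-110,0],"roll":0,"gripper":14}]'
python3 plan.py 623,63,200,-4
```

```text
time: 35.0
position: [0.5784, -0.2456, 0.2007]
tool_rot: [0.999, 0.042, -0.001, -0.001]
ft_force: [0.1, -0.0, -2.0]
grip_width: 0.0263
grip_force: 19.9
time: 35.83
position: [0.5978, 0.0294, 0.1999]
tool_rot: [0.999, -0.033, -0.001, -0.001]
ft_force: [-0.2, 1.7, -1.2]
grip_width: 0.026
grip_force: 19.9
now [597.8  29.4 199.9] -3.78 t 35.83 w 26.0 F [-0.2  1.7 -1.2] q6 1.5
623,63,200,-4 -> [23.0, -35.2, -0.1] roll 0.2
```

```bash

python3 -m creep '[{"translation":[8,-15,0],"roll":0.2,"gripper":14},{"translation":[23,-34,0],"roll":0.2,"gripper":14},{"translation":[23,-34,10],"roll":0.2,"gripper":14},{"translation":[23,-34,10],"roll":0.2,"gripper":14},{"translation":[23,-34,10],"roll":0.2,"gripper":14}]' >/dev/null
python3 plan.py 623,63,150,-4
python3 - <<'E'
from h import *
im=viewer.camera("scene"); print([(b[0].round(1).tolist(),int(b[1])) for b in blobs(im,"blue")])
o=telemetry.get_obs()["position"]
for d in(-.006,-.003,0,.003,.006):
    Rr=Ro.from_euler("z",-4,degrees=True).as_matrix(); print(d,hullc("scene",(BX*[.009,.018,.018]+[.046+d,0,-.005])@Rr.T+o).round(1))
E
```

```text
now [622.6  56.7 189. ] -4.24 t 36.25 w 25.9 F [-0.4 -0.5 -0.9] q6 1.56
623,63,150,-4 -> [-0.1, -6.3, 39.0] roll -0.2
[([184.6, 7.9], 57), ([168.8, 149.7], 156), ([225.6, 184.8], 251), ([247.3, 205.3], 316), ([258.3, 230.7], 347)]
-0.006 [233.9 189.2]
-0.003 [232.8 189.6]
0 [231.8 189.9]
0.003 [230.8 190.3]
0.006 [229.7 190.6]
```

```bash

python3 -m creep '[{"translation":[0,-3,10],"roll":0,"gripper":14},{"translation":[0,-3,25],"roll":0,"gripper":14},{"translation":[0,-3,38],"roll":0,"gripper":14},{"translation":[0,-3,38],"roll":0,"gripper":14},{"translation":[0,-3,38],"roll":0,"gripper":14}]' >/dev/null
python3 plan.py 623,63,130,-4
```

```text
now [623.2  60.  151.3] -4.28 t 36.72 w 26.2 F [-1.1  0.5 -1.2] q6 1.56
623,63,130,-4 -> [-0.4, -3.0, 21.3] roll -0.3
```

```bash

python3 -m creep '[{"translation":[0,-3,5],"roll":-0.2,"gripper":14},{"translation":[0,-3,10],"roll":-0.2,"gripper":14},{"translation":[0,-3,15],"roll":-0.2,"gripper":14},{"translation":[0,-3,19],"roll":-0.2,"gripper":14},{"translation":[0,-3,21],"roll":-0.2,"gripper":14}]' 5
python3 -m creep '[{"translation":[0,0,2],"roll":0,"gripper":14},{"translation":[0,0,4],"roll":0,"gripper":14},{"translation":[0,0,6],"roll":0,"gripper":14},{"translation":[0,0,8],"roll":0,"gripper":14},{"translation":[0,0,10],"roll":0,"gripper":14}]' 5
python3 -m creep '[{"translation":[0,0,1],"roll":0,"gripper":14},{"translation":[0,0,2],"roll":0,"gripper":14},{"translation":[0,0,3],"roll":0,"gripper":14},{"translation":[0,0,4],"roll":0,"gripper":14},{"translation":[0,0,5],"roll":0,"gripper":14}]' 5
python3 -m creep '[{"translation":[0,0,1],"roll":0,"gripper":14},{"translation":[0,0,2],"roll":0,"gripper":14},{"translation":[0,0,2.5],"roll":0,"gripper":14},{"translation":[0,0,2.5],"roll":0,"gripper":14}]' 5
```

```text
time: 37.13
position: [0.6239, 0.0635, 0.1306]
tool_rot: [0.999, -0.035, -0.0, -0.0]
ft_force: [0.2, 0.1, -1.8]
grip_width: 0.026
grip_force: 5.0
time: 37.55
position: [0.6242, 0.0635, 0.1212]
tool_rot: [0.999, -0.035, -0.0, -0.0]
ft_force: [-0.8, -0.5, 0.2]
grip_width: 0.0258
grip_force: 5.0
time: 37.97
position: [0.6244, 0.0634, 0.1162]
tool_rot: [0.999, -0.035, 0.0, -0.0]
ft_force: [-1.0, 0.7, -0.5]
grip_width: 0.0259
grip_force: 5.0
time: 38.3
position: [0.6244, 0.0634, 0.1145]
tool_rot: [0.999, -0.035, 0.0, 0.0]
ft_force: [-2.4, 0.4, 4.7]
grip_width: 0.0258
grip_force: 5.0
```

```bash

python3 -m creep '[{"translation":[0,0,1],"roll":0,"gripper":14},{"translation":[0,0,0],"roll":0,"gripper":30},{"translation":[0,0,0],"roll":0,"gripper":50},{"translation":[0,0,0],"roll":0,"gripper":50},{"translation":[0,0,0],"roll":0,"gripper":50}]' 5
python3 -m creep '[{"translation":[0,0,-10],"roll":0,"gripper":50},{"translation":[0,0,-30],"roll":0,"gripper":50},{"translation":[0,0,-60],"roll":0,"gripper":50},{"translation":[0,0,-95],"roll":0,"gripper":50},{"translation":[0,0,-105],"roll":0,"gripper":50}]' >/dev/null
python3 -m creep '[{"translation":[-20,40,0],"roll":0,"gripper":60},{"translation":[-40,80,0],"roll":0,"gripper":60},{"translation":[-60,120,0],"roll":0,"gripper":60},{"translation":[-80,160,0],"roll":0,"gripper":60},{"translation":[-80,195,0],"roll":0,"gripper":60}]'  >/dev/null
python3 -m creep '[{"translation":[0,40,0],"roll":0,"gripper":60},{"translation":[0,80,0],"roll":0,"gripper":60},{"translation":[0,80,0],"roll":0,"gripper":60}]' >/dev/null
python3 plan.py 533,67.5,215,-4
python3 -c "
from chk import *; chk('7',1)"
```

```text
time: 38.72
position: [0.6245, 0.0634, 0.1136]
tool_rot: [0.999, -0.035, 0.0, -0.0]
ft_force: [0.0, 0.5, 0.1]
grip_width: 0.0426
grip_force: 0.0
now [ 526.5 -208.7  219.5] -4.41 t 39.8 w 60.0 F [ 0.7  0.4 -0.2] q6 1.08
533,67.5,215,-4 -> [-14.8, -275.8, 4.5] roll -0.4
blue top [([357.9, 121.6], 279), ([132.2, 149.8], 28), ([210.3, 166.5], 407), ([244.1, 150.0], 111), ([278.4, 153.0], 116), ([241.2, 187.2], 77), ([275.3, 190.4], 78), ([242.0, 193.4], 12)]
blue scene [([184.7, 7.8], 54), ([168.8, 149.7], 157), ([251.8, 177.4], 84), ([222.1, 181.6], 154), ([263.4, 199.6], 82), ([232.3, 205.8], 151), ([258.5, 230.7], 352)]
red scene [[276.0, 194.4], [319.8, 195.7], [332.4, 209.2], [296.8, 210.6], [345.7, 223.4], [309.1, 224.7], [322.2, 239.7]]
expect top [[241.9, 186.0], [244.4, 151.5]]
expect scene [[262.1, 198.8], [233.9, 204.3]]
```

View pics/c7.png

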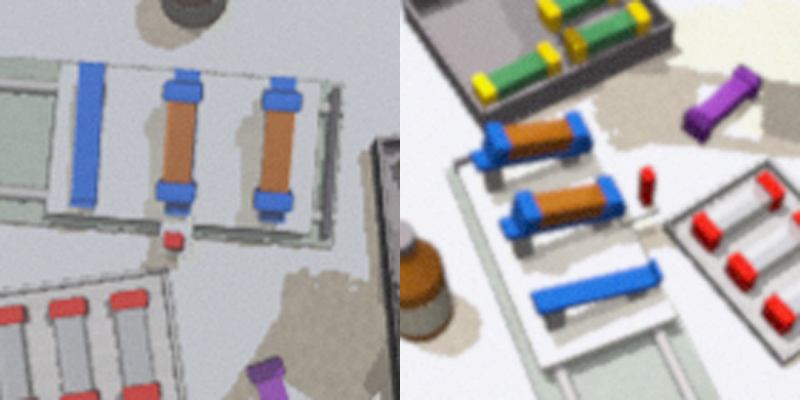

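Both amber cells lie centred on cradles 0 and 1, at (278,150) and (180,140) on the left. The yellow-capped cells are still in the crate, the spent cells are in the tray, and the handle is at (647,187) on the right. Now the handle.

```bash

python3 -m creep '[{"translation":[-5,-40,0],"roll":0.2,"gripper":60},{"translation":[-10,-80,0],"roll":0.2,"gripper":60},{"translation":[-10,-120,0],"roll":0.2,"gripper":60},{"translation":[-10,-160,0],"roll":0.2,"gripper":60},{"translation":[-10,-195,0],"roll":0.2,"gripper":60}]'  >/dev/null
python3 -m creep '[{"translation":[-2,-40,0],"roll":0,"gripper":60},{"translation":[-4,-75,0],"roll":0,"gripper":60},{"translation":[-4,-80,0],"roll":0,"gripper":60},{"translation":[-4,-80,0],"roll":0,"gripper":60},{"translation":[-4,-80,0],"roll":0,"gripper":60}]'  >/dev/null
python3 plan.py 532.5,67.5,101.5,-4
```

```text
now [531.1  75.6 218.8] -4.07 t 40.73 w 59.9 F [-0.3  0.3  0. ] q6 1.58
532.5,67.5,101.5,-4 -> [2.0, 7.9, 117.3] roll -0.1
```

```bash

python3 -m creep '[{"translation":[2,8,10],"roll":0,"gripper":60},{"translation":[2,8,35],"roll":0,"gripper":60},{"translation":[2,8,60],"roll":0,"gripper":60},{"translation":[2,8,85],"roll":0,"gripper":60},{"translation":[2,8,100],"roll":0,"gripper":60}]'  >/dev/null
python3 -m creep '[{"translation":[0,0,8],"roll":0,"gripper":60},{"translation":[0,0,17],"roll":0,"gripper":60},{"translation":[0,0,17],"roll":0,"gripper":60},{"translation":[0,0,17],"roll":0,"gripper":8},{"translation":[0,0,17],"roll":0,"gripper":8}]' 30
python3 -m creep '[{"translation":[0,0,0],"roll":0,"gripper":8},{"translation":[0,0,0],"roll":0,"gripper":8},{"translation":[0,0,0],"roll":0,"gripper":8},{"translation":[0,0,0],"roll":0,"gripper":8},{"translation":[0,0,0],"roll":0,"gripper":8}]' 30
python3 plan.py 543.2,227,101.5,-4
```

```text
time: 41.57
position: [0.5339, 0.066, 0.1025]
tool_rot: [0.999, -0.037, 0.001, 0.0]
ft_force: [-0.5, -1.3, 0.3]
grip_width: 0.053
grip_force: 0.0
time: 41.98
position: [0.5332, 0.0666, 0.102]
tool_rot: [0.999, -0.037, 0.0, -0.0]
ft_force: [0.5, 6.9, 0.8]
grip_width: 0.0211
grip_force: 4.9
now [533.2  66.6 102. ] -4.23 t 41.98 w 21.1 F [0.5 6.9 0.8] q6 1.56
543.2,227,101.5,-4 -> [-1.9, -160.7, 0.5] roll -0.2
```

```bash

python3 -m creep '[{"translation":[0,0,0],"roll":0,"gripper":8},{"translation":[0,0,0],"roll":0,"gripper":8},{"translation":[0,-1,0],"roll":0,"gripper":8},{"translation":[0,-3,0],"roll":0,"gripper":8},{"translation":[0,-6,0],"roll":0,"gripper":8}]' 30
python3 -m creep '[{"translation":[0,-4,0],"roll":0,"gripper":8},{"translation":[0,-9,0],"roll":0,"gripper":8},{"translation":[0,-14,0],"roll":0,"gripper":8},{"translation":[0,-20,0],"roll":0,"gripper":8},{"translation":[0,-26,0],"roll":0,"gripper":8}]' 30 >/dev/null
python3 -m creep '[{"translation":[0,-6,0],"roll":0,"gripper":8},{"translation":[0,-12,0],"roll":0,"gripper":8},{"translation":[0,-18,0],"roll":0,"gripper":8},{"translation":[0,-24,0],"roll":0,"gripper":8},{"translation":[0,-30,0],"roll":0,"gripper":8}]' 30 >/dev/null
python3 -m creep '[{"translation":[0,-6,0],"roll":0,"gripper":8},{"translation":[0,-12,0],"roll":0,"gripper":8},{"translation":[0,-18,0],"roll":0,"gripper":8},{"translation":[0,-24,0],"roll":0,"gripper":8},{"translation":[0,-30,0],"roll":0,"gripper":8}]' 30 >/dev/null
python3 -m creep '[{"translation":[0,-6,0],"roll":0,"gripper":8},{"translation":[0,-12,0],"roll":0,"gripper":8},{"translation":[0,-18,0],"roll":0,"gripper":8},{"translation":[0,-24,0],"roll":0,"gripper":8},{"translation":[0,-30,0],"roll":0,"gripper":8}]' 30
python3 plan.py 543.2,227,101.5,-4
```

```text
time: 42.4
position: [0.5336, 0.0714, 0.102]
tool_rot: [0.999, -0.037, -0.0, 0.001]
ft_force: [-0.9, -3.8, 4.4]
grip_width: 0.0176
grip_force: 30.0
time: 44.07
position: [0.5418, 0.1882, 0.102]
tool_rot: [0.999, -0.037, -0.0, 0.0]
ft_force: [-0.9, -3.4, 5.5]
grip_width: 0.0179
grip_force: 30.0
now [541.8 188.2 102. ] -4.21 t 44.07 w 17.9 F [-0.9 -3.4  5.5] q6 1.78
543.2,227,101.5,-4 -> [-1.4, -38.8, 0.5] roll -0.2
```

```bash

python3 -m creep '[{"translation":[0,-6,0],"roll":0,"gripper":8},{"translation":[0,-12,0],"roll":0,"gripper":8},{"translation":[-1,-17,0],"roll":0,"gripper":8},{"translation":[-1,-22,0],"roll":0,"gripper":8},{"translation":[-1,-26,0],"roll":0,"gripper":8}]' 30
python3 -m creep '[{"translation":[0,-3,0],"roll":0,"gripper":8},{"translation":[0,-5,0],"roll":0,"gripper":8},{"translation":[0,-7,0],"roll":0,"gripper":8},{"translation":[0,-9,0],"roll":0,"gripper":8},{"translation":[0,-10,0],"roll":0,"gripper":8}]' 30
python3 -m creep '[{"translation":[0,-1,0],"roll":0,"gripper":8},{"translation":[0,-2,0],"roll":0,"gripper":8},{"translation":[0,-3,0],"roll":0,"gripper":8},{"translation":[0,-4,0],"roll":0,"gripper":8}]' 30
python3 -m creep '[{"translation":[0,-1,0],"roll":0,"gripper":8},{"translation":[0,-2,0],"roll":0,"gripper":8},{"translation":[0,-2,0],"roll":0,"gripper":8}]' 30
```

```text
time: 44.48
position: [0.5436, 0.2145, 0.102]
tool_rot: [0.999, -0.037, 0.001, 0.0]
ft_force: [0.0, -3.1, 5.4]
grip_width: 0.0174
grip_force: 30.0
time: 44.9
position: [0.5442, 0.2243, 0.102]
tool_rot: [0.999, -0.037, 0.001, -0.0]
ft_force: [1.0, -3.7, 5.1]
grip_width: 0.0177
grip_force: 30.0
time: 45.23
position: [0.5445, 0.2272, 0.102]
tool_rot: [0.999, -0.036, 0.0, 0.001]
ft_force: [0.7, -9.2, 6.3]
grip_width: 0.0177
grip_force: 30.0
time: 45.48
position: [0.5445, 0.2272, 0.102]
tool_rot: [0.999, -0.036, -0.0, 0.003]
ft_force: [0.0, -12.8, 6.9]
grip_width: 0.0177
grip_force: 30.1
```

```bash

python3 -m creep '[{"translation":[0,0,0],"roll":0,"gripper":30},{"translation":[0,0,0],"roll":0,"gripper":60},{"translation":[0,0,0],"roll":0,"gripper":60},{"translation":[0,0,0],"roll":0,"gripper":60},{"translation":[0,0,0],"roll":0,"gripper":60}]' 30
python3 -m creep '[{"translation":[0,0,0],"roll":0,"gripper":60},{"translation":[0,0,-30],"roll":0,"gripper":60},{"translation":[0,0,-65],"roll":0,"gripper":60},{"translation":[0,0,-105],"roll":0,"gripper":60},{"translation":[0,0,-125],"roll":0,"gripper":60}]' >/dev/null
python3 -m creep '[{"translation":[0,-40,0],"roll":0,"gripper":0},{"translation":[0,-80,0],"roll":0,"gripper":0},{"translation":[0,-120,0],"roll":0,"gripper":0},{"translation":[0,-150,0],"roll":0,"gripper":0},{"translation":[0,-150,0],"roll":0,"gripper":0}]' >/dev/null
python3 plan.py 559,417.5,120,-4
python3 - <<'E'
from h import *
t=np.load("top0.npy")
for uv,z in(((137,248),.14),((205,258),.14),((152,260),.05),((215,262),.05),((183,304),.05)): print(uv,onz("top",(np.array(uv)+.5)/1.5625-.5,z).round(3))
im=viewer.camera("scene"); print([(b[0].round(1).tolist(),int(b[1]),b[2]) for b in blobs(im,"blue")]); print([(b[0].round(1).tolist(),int(b[1])) for b in blobs(im,"red")])
b0=[b for b in blobs(np.load("top4.npy"),"green")]; b1=[b for b in blobs(np.load("scene4.npy"),"green")]; print([(b[0],b[1]) for b in b0+b1])
E
```

```text
time: 45.9
position: [0.5436, 0.2306, 0.1012]
tool_rot: [0.999, -0.037, -0.001, -0.0]
ft_force: [0.2, 0.0, 1.2]
grip_width: 0.0432
grip_force: 0.0
now [554.8 385.9 226.7] -3.93 t 46.73 w 34.5 F [ 1.5 -0.8 -0.7] q6 2.08
559,417.5,120,-4 -> [2.0, -31.9, 106.7] roll 0.1
(137, 248) [0.642 0.467 0.14 ]
(205, 258) [0.626 0.351 0.14 ]
(152, 260) [0.637 0.478 0.05 ]
(215, 262) [0.634 0.362 0.05 ]
(183, 304) [0.558 0.417 0.05 ]
[([184.6, 7.8], 57, array([182.25,   0.  ,   5.5 ,  18.25])), ([168.8, 149.7], 156, array([161.75, 143.5 ,  15.  ,  13.25])), ([273.1, 218.0], 82, array([266.75, 210.25,  11.5 ,  16.25])), ([241.3, 225.4], 171, array([233.75, 216.25,  15.25,  17.5 ])), ([286.6, 244.2], 87, array([282.25, 236.75,  10.  ,  16.25])), ([253.4, 253.4], 182, array([245.5, 244. ,  16.5,  18. ])), ([282.2, 281.0], 442, array([258.5 , 269.25,  48.5 ,  23.75]))]
[([319.7, 195.6], 67), ([296.8, 210.6], 91), ([331.8, 208.7], 39), ([307.6, 223.5], 62), ([299.9, 238.2], 67), ([320.8, 237.7], 42)]
[(array([115.78961864, 194.10783898]), np.float64(73.75)), (array([253.07256356, 128.57521186]), np.float64(88.5)), (array([262.97579806, 139.5916898 ]), np.float64(90.0625)), (array([236.14331502, 154.85210623]), np.float64(17.0625)), (array([330.10170053, 306.15017668]), np.float64(141.5))]
```

```bash

python3 -m creep '[{"translation":[0,-20,20],"roll":0,"gripper":0},{"translation":[0,-32,40],"roll":0,"gripper":0},{"translation":[0,-32,70],"roll":0,"gripper":0},{"translation":[0,-32,100],"roll":0,"gripper":0},{"translation":[0,-32,110],"roll":0,"gripper":0}]' >/dev/null
python3 -m creep '[{"translation":[0,0,4],"roll":0,"gripper":0},{"translation":[0,0,8],"roll":0,"gripper":0},{"translation":[0,0,12],"roll":0,"gripper":0},{"translation":[0,0,12],"roll":0,"gripper":0}]'
python3 plan.py 558,417.5,75,-4
```

```text
time: 47.53
position: [0.5584, 0.4115, 0.1057]
tool_rot: [0.999, -0.037, 0.001, -0.0]
ft_force: [-0.4, -0.4, -0.2]
grip_width: 0.0007
grip_force: 0.0
now [558.4 411.5 105.7] -4.26 t 47.53 w 0.7 F [-0.4 -0.4 -0.2] q6 2.12
558,417.5,75,-4 -> [-0.8, -6.0, 30.7] roll -0.3
```

```bash

python3 -m creep '[{"translation":[0,-6,6],"roll":0,"gripper":0},{"translation":[0,-6,12],"roll":0,"gripper":0},{"translation":[0,-6,18],"roll":0,"gripper":0},{"translation":[0,-6,24],"roll":0,"gripper":0},{"translation":[0,-6,28],"roll":0,"gripper":0}]'
python3 -m creep '[{"translation":[0,0,1],"roll":0,"gripper":0},{"translation":[0,0,2],"roll":0,"gripper":0},{"translation":[0,0,3],"roll":0,"gripper":0},{"translation":[0,0,4],"roll":0,"gripper":0}]'
python3 -m creep '[{"translation":[0,0,1],"roll":0,"gripper":0},{"translation":[0,0,2],"roll":0,"gripper":0},{"translation":[0,0,3],"roll":0,"gripper":0}]'
python3 plan.py
```

```text
time: 47.95
position: [0.5581, 0.4178, 0.0763]
tool_rot: [0.999, -0.037, 0.0, -0.0]
ft_force: [-0.9, 0.4, 4.3]
grip_width: 0.0004
grip_force: 2.2
time: 48.28
position: [0.5581, 0.4178, 0.0752]
tool_rot: [0.999, -0.037, 0.0, -0.0]
ft_force: [-4.4, -2.0, 17.1]
grip_width: 0.0003
grip_force: 8.5
time: 48.53
position: [0.5582, 0.4178, 0.075]
tool_rot: [0.999, -0.037, 0.0, -0.0]
ft_force: [-6.6, -3.5, 28.3]
grip_width: 0.0005
grip_force: 14.3
now [558.2 417.8  75. ] -4.21 t 48.53 w 0.5 F [-6.6 -3.5 28.3] q6 2.13
```

The button is at its hard stop. I retreat and check the final state.

```bash

python3 -m creep '[{"translation":[0,0,-10],"roll":0,"gripper":0},{"translation":[0,0,-40],"roll":0,"gripper":0},{"translation":[0,0,-80],"roll":0,"gripper":0},{"translation":[0,0,-120],"roll":0,"gripper":0},{"translation":[0,0,-150],"roll":0,"gripper":0}]' 
python3 -m creep '[{"translation":[-20,30,0],"roll":0,"gripper":0},{"translation":[-40,70,0],"roll":0,"gripper":0},{"translation":[-60,110,0],"roll":0,"gripper":0},{"translation":[-80,150,0],"roll":0,"gripper":0},{"translation":[-90,190,0],"roll":0,"gripper":0}]' >/dev/null
python3 -m creep '[{"translation":[0,40,0],"roll":0,"gripper":0},{"translation":[0,80,0],"roll":0,"gripper":0},{"translation":[0,120,0],"roll":0,"gripper":0},{"translation":[0,160,0],"roll":0,"gripper":0},{"translation":[0,200,0],"roll":0,"gripper":0}]' >/dev/null
python3 -m creep '[{"translation":[0,40,0],"roll":0,"gripper":0},{"translation":[0,80,0],"roll":0,"gripper":0},{"translation":[0,120,0],"roll":0,"gripper":0},{"translation":[0,160,0],"roll":0,"gripper":0},{"translation":[0,160,0],"roll":0,"gripper":0}]' >/dev/null
python3 -m creep '[{"translation":[0,0,0],"roll":0,"gripper":0},{"translation":[0,0,0],"roll":0,"gripper":0},{"translation":[0,0,0],"roll":0,"gripper":0}]'
python3 - <<'E'
from h import *
t=viewer.camera("top");s=viewer.camera("scene")
print([b[0].round(1).tolist() for b in blobs(t,"red")],[b[0].round(1).tolist() for b in blobs(s,"red")])
cv2.imwrite("pics/end.png",cv2.convertScaleAbs(np.hstack([cv2.resize(t[90:290,80:400],(480,300),interpolation=2),cv2.resize(s[95:345,160:400],(288,300),interpolation=2)]),alpha=1.3))
E
```

```text
time: 48.95
position: [0.5587, 0.4177, 0.2229]
tool_rot: [0.999, -0.037, 0.001, -0.001]
ft_force: [1.1, 1.1, 0.5]
grip_width: 0.0004
grip_force: 0.0
time: 50.45
position: [0.4302, -0.115, 0.2195]
tool_rot: [0.999, -0.036, -0.001, -0.0]
ft_force: [0.3, 0.1, -0.1]
grip_width: 0.0005
grip_force: 0.0
[[179.8, 198.7], [224.7, 224.5], [203.3, 227.3], [181.4, 230.1], [229.1, 257.4], [207.5, 260.3], [185.5, 263.1]] [[319.8, 195.6], [332.4, 209.2], [296.8, 210.6], [345.7, 223.3], [309.1, 224.7], [299.9, 238.2], [322.2, 239.7]]
```

View pics/end.png

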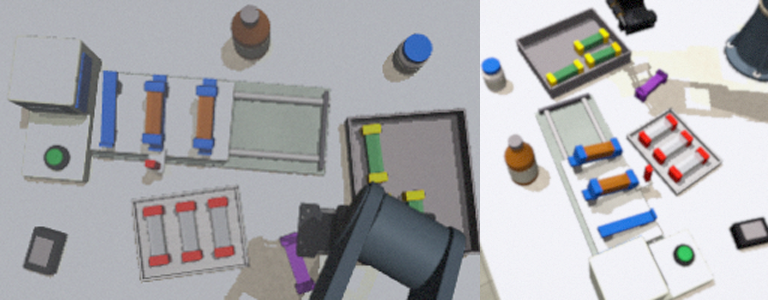

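The carrier is docked, with the handle at exactly its starting pixel. The amber cells are centred on two cradles at (154,115) and (205,117), and the spent cells are in the tray at (188,232). The yellow-capped cells are in the crate and the bystanders have not moved.

```bash
python3 -c "
from rig import hand_in; print(hand_in())"
```

```text
the job is handed in; nothing more can be done
None
```

The job is done and handed in at about 50 s of robot time: three spent cells are flat in the tray, both amber cells are centred on cradles 0 and 1, the carrier is fully home against the reader, and the start button was pressed to its stop.

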